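# Kit the chair spindles into the carrier tray

## Task

Slide the empty carrier tray, without lifting it, into the yellow tape outline. Then, one at a time from the darkest wood to the palest, lift each chair spindle that is there out of the stand, set it down in the groove of the sloping V-block and let go of it, then take hold of it afresh and lay it in a free lane of the tray, resting level on both green rails. Finish with the tray still square inside the outline and all the spindles in it, and leave everything else on the bench where it is.

Things in the scene. Friction and masses are not known exactly. Their poses are not given: they have to be found in the camera images.
- tray: Loose square plywood tray, 190 x 190 mm, 0.75 kg: floor 10 mm thick, pale rim 24 mm high (outer faces 95 mm from the middle), and two green notched rails 14 mm thick at x = +55 and -55 mm, about 40 mm high. Each has V notches at y = -58, 0 and +58 mm, making three lanes along the tray's x axis. Origin: centre of the underside, z up.
- tray_lanes (a point): Where the middle of a spindle comes to lie in the tray's middle lane, 39 mm above the tray's underside; the other lanes are 58 mm to either side along the tray's y axis. There the spindle is clear of rim and floor, and between the rails (96 mm gap) fingers can reach round its middle, the floor being 29 mm below its axis.
- outline: Square of flat yellow tape on the bench, 190 mm inside, 215 mm outside: the place for the tray. Origin: its centre; x and y parallel to its sides. The tray's x axis (its lanes) is to be parallel to the outline's x axis, either way round.
- stand: Fixed plywood block, 250 x 70 x 55 mm high, with three round sockets 28 mm wide and 47 mm deep at x = -80, 0 and +80 mm along its own x axis; the spindles stand upright in them, loosely (they may lean a few degrees), 133 mm showing above the block. Origin: centre of the underside.
- vblock: Fixed steel V-block pair on a blue base (160 x 70 mm). x runs down along the 90-degree groove, 35 degrees below level, towards the stand; y is level across it; z points square out of the groove. Origin, 95 mm above the bench: where the middle of a spindle lies, seated with its foot against the stop. Seated up to 30 mm higher up is as good. Friction holds it, or it slides to the stop.
- vblock_gap (a point): The middle of the gap between the two V-blocks, on a seated spindle's axis, 10 mm down the groove from the origin of vblock. Along the groove the spindle is free for fingers 30 mm to either side of this point (a strip lies 22 mm below its axis). The V walls end 1 mm below the axis, 16 to 22 mm to either side of it.
- vblock_stop (a point): Middle of the steel stop plate at the low end of the groove, on a seated spindle's axis, 90 mm from the origin of vblock. The upper V-block ends 47 mm uphill of that origin; above it the top 43 mm of a seated spindle sticks out free.
- spindle_dark: Loose wooden chair spindle, very dark brown (walnut): plain round rod, 24 mm diameter, 180 mm long, about 57 g. Origin at the centre of one end face, z along the rod to the other end. At first it stands upright in one of the stand's sockets, origin down, 8 mm above the bench. It may be absent from this job.
- mid_dark (a point): The middle of the dark spindle, on its axis, 90 mm from either end.
- spindle_red: Loose wooden chair spindle, reddish brown (cherry): plain round rod, 24 mm diameter, 180 mm long, about 57 g. Origin at the centre of one end face, z along the rod to the other end. At first it stands upright in one of the stand's sockets, origin down, 8 mm above the bench. It may be absent from this job.
- mid_red (a point): The middle of the red spindle, on its axis, 90 mm from either end.
- spindle_pale: Loose wooden chair spindle, pale cream (beech): plain round rod, 24 mm diameter, 180 mm long, about 57 g. Origin at the centre of one end face, z along the rod to the other end. At first it stands upright in one of the stand's sockets, origin down, 8 mm above the bench. It may be absent from this job.
- mid_pale (a point): The middle of the pale spindle, on its axis, 90 mm from either end.
- mallet: Hammer-shaped mallet with a wooden handle and black head, 260 mm long, lying at the right, beside the stand; a bystander to leave alone. Origin: on its underside.
- glue: Yellow glue bottle with red cap, 60 mm diameter, 150 mm high, standing beyond the stand; a bystander to leave alone. Origin: on its underside.
- sander: Cork sanding block, 110 x 65 x 30 mm, lying beyond the V-block; a bystander to leave alone. Origin: on its underside.
- tape_measure: Yellow tape measure, 70 x 36 x 65 mm high, standing beyond the stand and V-block; a bystander to leave alone. Origin: on its underside.
- driver: Screwdriver with red handle, 220 mm long, lying beyond the tray; a bystander to leave alone. Origin: on its underside.
- offcut: Wooden offcut, 90 x 60 x 35 mm, lying far right; a bystander to leave alone. Origin: on its underside.
- pot: Blue plastic pot, 80 mm wide, 90 mm high, standing beyond the gap between V-block and tray; a bystander to leave alone. Origin: on its underside.
There are look-alikes about, which are no part of the job. Of the things that look like the spindle_dark, the larger one is meant. Of the things that look like the spindle_red, the smaller one is meant.

How it is judged:
On the way, in this order (a step that is already met when the one before it is completed fails the run):
1. the empty tray stands inside the tape outline, let go (horizontal distance between tray and outline below 0.022 m and angle between the x axis of tray and the x axis of outline, either way round below 0.16 rad and contact force between the fingers and tray below 0.5 N and linear speed of tray below 0.02 m/s), for 0.3 s.
2. the dark spindle lies in the V-block groove, let go (x of mid_dark in the frame of vblock between -0.035 and 0.012 m and y of mid_dark in the frame of vblock between -0.008 and 0.008 m and z of mid_dark in the frame of vblock between -0.006 and 0.008 m and angle between the z axis of spindle_dark and the x axis of vblock, either way round below 0.1 rad and contact force between the fingers and spindle_dark below 0.2 N and linear speed of spindle_dark below 0.03 m/s), for 0.3 s.
3. the red spindle lies in the V-block groove, let go (x of mid_red in the frame of vblock between -0.035 and 0.012 m and y of mid_red in the frame of vblock between -0.008 and 0.008 m and z of mid_red in the frame of vblock between -0.006 and 0.008 m and angle between the z axis of spindle_red and the x axis of vblock, either way round below 0.1 rad and contact force between the fingers and spindle_red below 0.2 N and linear speed of spindle_red below 0.03 m/s), for 0.3 s.
4. the pale spindle lies in the V-block groove, let go (x of mid_pale in the frame of vblock between -0.035 and 0.012 m and y of mid_pale in the frame of vblock between -0.008 and 0.008 m and z of mid_pale in the frame of vblock between -0.006 and 0.008 m and angle between the z axis of spindle_pale and the x axis of vblock, either way round below 0.1 rad and contact force between the fingers and spindle_pale below 0.2 N and linear speed of spindle_pale below 0.03 m/s), for 0.3 s.
At the end, for the whole second after the job is handed in: The tray is within 22 mm and 0.16 rad of the outline; every spindle present rests in a lane of the tray on both rails: its middle within 35 mm of the tray's middle along the lane, 33 to 47 mm above the tray's underside, parallel to the lanes within 0.12 rad (horizontal distance between tray and outline below 0.022 m and angle between the x axis of tray and the x axis of outline, either way round below 0.16 rad and x of mid_dark in the frame of tray between -0.035 and 0.035 m and y of mid_dark in the frame of tray between -0.075 and 0.075 m and z of mid_dark in the frame of tray between 0.033 and 0.047 m and angle between the z axis of each of spindle_dark, spindle_red, spindle_pale and the x axis of tray, either way round below 0.12 rad and linear speed of each of spindle_dark, spindle_red, spindle_pale, tray below 0.02 m/s and x of mid_red in the frame of tray between -0.035 and 0.035 m and y of mid_red in the frame of tray between -0.075 and 0.075 m and z of mid_red in the frame of tray between 0.033 and 0.047 m and x of mid_pale in the frame of tray between -0.035 and 0.035 m and y of mid_pale in the frame of tray between -0.075 and 0.075 m and z of mid_pale in the frame of tray between 0.033 and 0.047 m); the robot touches nothing.
It fails at once if the tray is lifted or tipped (height (world z) of tray above 0.025 m or angle between tray's own z axis and vertical above 0.25 rad).
It fails at once if a bystander is shoved more than 40 mm (distance of any of mallet, glue, sander, tape_measure, driver, offcut, pot from where it was at the start of the episode above 0.04 m).
Of spindle_dark, spindle_red, spindle_pale only 2 to 3 are there at a start; the rules pass over those that are not, and their reading is None.
At some moment in a run one of tray may be knocked a few centimetres aside while the robot is not near it.
It also fails if it takes over 210 s, if anything falls off the work surface, if the arm or the gripper's body presses on something with over 40 N, if the wrist force passes 120 N, or if a joint passes its speed limit or range.

## Robot

A 7-joint arm with a two-finger parallel gripper is mounted at the origin on the work surface. World frame = base frame: x ahead of the robot, y to its left, z up, the work surface at z = 0. Lengths are in m, angles in rad, forces in N, time in s.
With the tool pointing down it reaches from about 0.35 to 0.9 m from the base axis. Payload 19.9 kg.
Tool frame: the origin (TCP) lies between the finger pads; the fingertips stand 19 mm ahead of it and the grasp point (between the pads) is the TCP; z points along the fingers, y is the direction in which the jaws open and shut (so a half turn about z gives the same grasp; the last joint's range is limited). The gripper opens to 85 mm and grips with 20 to 120 N. Pads are 22 mm wide; open, the fingers measure 114 mm over their backs; the gripper's body (76 mm by 85 mm) begins 54 mm behind the grasp point. The pads swing forward as they close: fully open they stand 13 mm farther back than shut.
Start: joints at [-1.284, 0.417, -0.01, 1.614, 0.005, 1.111, -0.053], TCP at [0.201, 0.592, 0.25] pointing down, gripper open.
Joint ranges: [-2.81, 2.81], [-0.39, 2.02], [-1.27, 1.25], [0.06, 2.57], [-1.19, 4.33], [0.19, 2], [-2.82, 2.82]. Speed limits (rad/s): [1.89, 1.89, 2.39, 2.39, 3.01, 3.01, 3.01].

## Interface

Orientations are given as a unit quaternion [x, y, z, w].
In Python, from bench import ctrl gives the robot as it stands. The module is installed in compiled form; this text tells all that it offers.
- The arm moves only by the tool carry_out, never from a script. Its argument "motion" is a list that holds one entry, the list of rows, each a list of 7 numbers: the closure, from -1 (fully open) to 1 (shut), then the shift along the tool's x, y, z in mm, then the turn, a rotation vector about the tool's x, y, z in degrees. In form: [[[claw, dx, dy, dz, ax, ay, az], ...]]. A call has 1 to 12 rows; each row shifts and turns the commanded pose from where the row before left it, along the tool's axes as they then stand; what a row does not reach is not made up. A row lasts 1/8 s, in which the tool goes at most 62.5 mm and 10.7 degrees, less where a joint would pass 70% of its speed; a pose out of reach is approached as far as the arm can. A call with a gripper value outside its range is refused whole. The fingers move at their own pace and stop on an object; the grip force is fixed at half the most. Time passes only in rows, so rows that do not move let the fingers close. It gives the time, the measured TCP pose, the force and the opening at its end, in the units of the state.
- ctrl.sense(): the state, without advancing time (a new reading comes with each control period).
- ctrl.read_camera(name): name is "scene" or "top"; returns a dict with "frame" (480x640x3 uint8, blue, green, red), "depth" (480x640 float32, m along the optical axis (not along the pixel's ray), 0 where there is no reading), "fx", "fy", "cx", "cy" (pixels), "k1" (the pictures are not rectified: a ray, as slopes to the right and down, at radius r is drawn at 1 + k1 r^2 times it, then the intrinsics apply), "extrinsics" (4x4, takes a point from camera to world coordinates). Camera axes: x right, y up, looking along -z (the intrinsics and any distortion apply to the point x, -y, -z); pixel columns grow to the right and rows downward; lengths in m; the calibration is good to about 2 mm. A picture is of the moment at which its call begins.
- ctrl.sign_off(): hands the job in, once; it reports no verdict.
The state is a dict: "time": time; "q": joint angles; "qd": joint speeds; "tau": joint torques, N m; "tcp_pos": TCP position; "tcp_rot": TCP orientation; "force": force on the tool from outside, world axes, zero at the start; "wrist_torque": the same for the moment, N m; "width": finger opening in m.
Only numpy, scipy, OpenCV 4.12 (cv2) and the standard library are available. Lean on these libraries where they do the work, as an engineer would, in place of code of your own. Each camera call takes 0.05 s, during which the arm holds its last target. There are 200 camera calls.

## Working session

There is one attempt and no reset: what is moved stays moved. The work goes in short steps, Python scripts to look and compute and a tool call to move; the robot and the scene stay as the last step left them, time stands still between calls to the robot, and variables do not carry over. Pictures are saved under pics/ and viewed, about 12 in all and at most 16, crops included, and the job is handed in when it is done.

Besides the shell and the picture viewer there is one more tool, called after "Request:" by a JSON object that holds its "method" and its "body", one argument or row to a line. carry_out: Moves the arm, as the interface text tells. Its arguments: {"type":"object","properties":{"motion":{"type":"array"}},"required":["motion"]}

```bash
mkdir -p pics
cat > h.py <<'E'
import numpy as np, cv2
from bench import ctrl
from scipy.spatial.transform import Rotation as R
def cam(n,save=None):
    c=ctrl.read_camera(n)
    if save: cv2.imwrite('pics/'+save,c['frame'])
    return c
def rays(c,uv):
    uv=np.asarray(uv,float).reshape(-1,2)
    d=np.stack([(uv[:,0]-c['cx'])/c['fx'],(uv[:,1]-c['cy'])/c['fy']],1)
    u=d.copy()
    for _ in range(20): u=d/(1+c['k1']*(u**2).sum(1,keepdims=True))
    E=np.array(c['extrinsics']); v=np.c_[u[:,0],-u[:,1],-np.ones(len(u))]
    return E[:3,3],v@E[:3,:3].T   # world ray, unit optical depth
def plane(c,uv,z):
    o,v=rays(c,uv); return o+v*((z-o[2])/v[:,2])[:,None]
def pts(c,uv):  # by depth
    uv=np.asarray(uv).reshape(-1,2).astype(int); o,v=rays(c,uv); return o+v*c['depth'][uv[:,1],uv[:,0]][:,None]
def st():
    s=ctrl.sense(); print('t',round(s['time'],2),'pos',np.round(s['tcp_pos'],4),'F',np.round(s['force'],1),'w',round(s['width'],4)); print(np.round(R.from_quat(s['tcp_rot']).as_matrix(),3).tolist()); return s
E
python3 - <<'E'
from h import *
st()
for n in('scene','top'):
    c=cam(n,n+'0.png'); print(n,c['fx'],c['k1'],np.round(c['extrinsics'],3).tolist())
E
```

```text
t 0.0 pos [0.2011 0.5914 0.2496] F [-0.   0.6 -0.4] w 0.0853
[[-0.947, 0.322, -0.0], [0.322, 0.947, -0.001], [-0.0, -0.001, -1.0]]
scene 536.4678547432145 0.05016246154230293 [[0.131, -0.728, 0.674, 1.316], [0.991, 0.083, -0.103, -0.24], [0.019, 0.681, 0.732, 0.919], [0.0, 0.0, 0.0, 1.0]]
top 500.60528378478233 0.031409825775631 [[0.002, 0.988, -0.153, 0.337], [-1.0, 0.003, 0.006, -0.101], [0.006, 0.153, 0.988, 1.431], [0.0, 0.0, 0.0, 1.0]]
```

View pics/scene0.png

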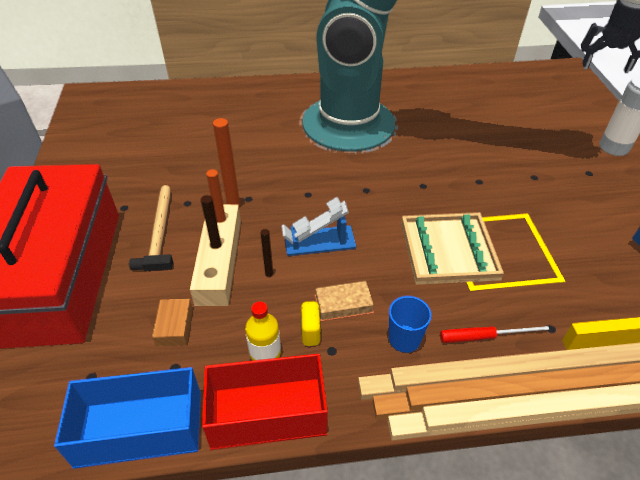

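View pics/top0.png

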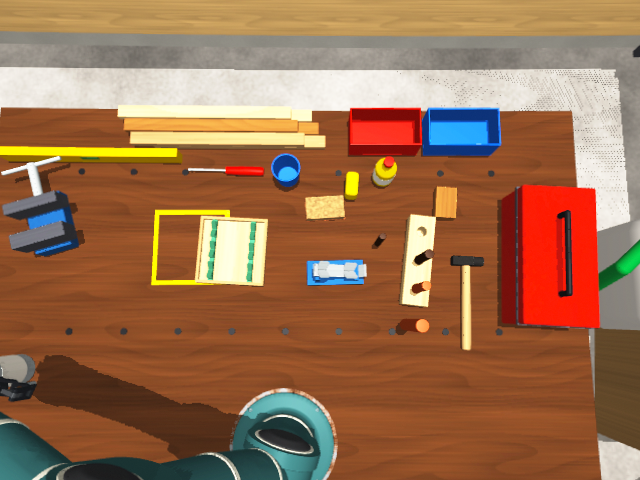

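The stand holds dark (middle socket, top view 424,257) and red (421,287). The far socket (421,231) is empty, so pale is absent. The look-alikes are the small dark rod (380,240) and the big red one (422,325). The tray (232,251) overlaps the outline, whose left corners are (154,210) and (151,285).

```bash
cat > meas.py <<'E'
from h import *
def mask(c,lo,hi,box):
    h=cv2.cvtColor(c['frame'],cv2.COLOR_BGR2HSV); m=cv2.inRange(h,lo,hi); z=np.zeros_like(m); x0,y0,x1,y1=box; z[y0:y1,x0:x1]=m[y0:y1,x0:x1]; return z
def px(m): v,u=np.nonzero(m); return np.c_[u,v]
def rect(P): # minAreaRect in mm
    (c,s,a)=cv2.minAreaRect((P[:,:2]*1000).astype(np.float32)); return np.round(c,1),np.round(s,1),round(a,1)
def rails(c,box):
    # tray pose from the two green rails via depth points
    p=pts(c,px(mask(c,(65,60,30),(95,255,255),box))); p=p[(p[:,2]>.01)&(p[:,2]<.06)]
    lab=cv2.kmeans(p[:,:2].astype(np.float32),2,None,(3,50,1e-6),5,cv2.KMEANS_PP_CENTERS)[1].ravel()
    return [ (rect(p[lab==i]),np.round(p[lab==i,2].max(),3)) for i in(0,1)]
E
python3 - <<'E'
from meas import *
c=cam('top')
print('rails',rails(c,(190,205,275,295)))
m=mask(c,(12,20,120),(32,140,255),(194,205,272,295))
k=max(cv2.findContours(m,0,1)[0],key=cv2.contourArea).reshape(-1,2); p=plane(c,k,.024); print('tray rim',rect(p))
m=mask(c,(24,180,120),(34,255,255),(140,200,236,295)); P=plane(c,px(m),0.)
print('yellow',rect(P),len(P))
ym=P[:,1].max()
for nm,s in(('left',(P[:,1]>ym-.012)),):pass
u=px(m); 
for nm,s in(('left',(u[:,0]<158)&(u[:,1]>218)&(u[:,1]<276)),('top',(u[:,1]<220)&(u[:,0]>162)&(u[:,0]<194)),('bot',(u[:,1]>275)&(u[:,0]>162)&(u[:,0]<194))):
    q=P[s]; l=cv2.fitLine(q[:,:2].astype(np.float32),2,0,.001,.001).ravel(); print(nm,np.round(l,4),len(q))
m=mask(c,(100,120,60),(125,255,255),(300,250,375,295)); Q=pts(c,px(m)); print('base z',np.percentile(Q[:,2],[5,25,50,75,95]))
Q=plane(c,px(m),np.median(Q[:,2])); print('base',rect(Q))
g=mask(c,(0,0,110),(180,50,255),(300,250,375,295)); G=pts(c,px(g)); G=G[G[:,2]>.025]; print('grey',rect(G),G[:,2].min(),G[:,2].max())
for y in np.arange(G[:,1].min(),G[:,1].max(),.008):
    s=G[(G[:,1]>=y)&(G[:,1]<y+.008)]
    if len(s)>2: print(np.round([y,s[:,0].min(),s[:,0].max(),s[:,2].min(),s[:,2].max()],3))
m=mask(c,(12,20,110),(32,160,255),(395,208,445,312)); k=max(cv2.findContours(m,0,1)[0],key=cv2.contourArea).reshape(-1,2); print('stand',rect(plane(c,k,.055)))
for nm,b,lo,hi in(('dark',(410,244,436,270),(0,0,0),(180,255,75)),('red',(405,276,436,298),(0,150,60),(13,255,255))):
    m=mask(c,lo,hi,b); q=pts(c,px(m)); t=q[q[:,2]>.18]; print(nm,len(t),np.round(t.mean(0),4) if len(t) else q[:,2].max())
    for z in(.07,.1,.13,.16):
        s=q[abs(q[:,2]-z)<.012]
        if len(s)>3: print('  ',z,len(s),np.round(s.mean(0),4))
# scene camera: rods' edges
c=cam('scene')
for nm,b,lo,hi in(('dark',(196,190,228,252),(0,0,0),(180,255,70)),('red',(200,165,226,215),(0,150,60),(13,255,230))):
    q=pts(c,px(mask(c,lo,hi,b)));
    for z in(.08,.11,.14,.17):
        s=q[abs(q[:,2]-z)<.01]; s=s[abs(s[:,0]-np.median(s[:,0]))<.03]
        if len(s)>3: print(nm,z,len(s),np.round(s.min(0),4),np.round(s.max(0),4))
cv2.imwrite('pics/a.png',cv2.resize(c['frame'][160:260,180:380],(800,400),interpolation=cv2.INTER_CUBIC))
E
```

```text
rails [((array([522.6,  97.5]), array([ 14.3, 169.2]), 87.1), np.float64(0.047)), ((array([528.7, 207.9]), array([ 13.7, 171.2]), 87.1), np.float64(0.047))]
tray rim (array([525.6, 153.6]), array([191.4, 190.1]), 87.0)
yellow (array([538.3, 275. ]), array([215. , 215.6]), 0.3) 931
left [0.9999 0.0145 0.5343 0.3767] 246
top [ 0.0037 -1.      0.6397  0.3155] 155
bot [ 2.000e-04 -1.000e+00  4.366e-01  3.060e-01] 155
base z [0.00585351 0.00886086 0.01103118 0.01361284 0.04260278]
base (array([ 464.9, -139.3]), array([ 69.1, 158.9]), 1.7)
grey (array([ 420.9, -159.6]), array([146.4, 144.2]), 9.6) 0.026762705396290443 1.4307651866055877
[-0.225  0.451  0.484  0.044  0.057]
[-0.217  0.451  0.484  0.031  0.055]
[-0.209  0.452  0.483  0.027  0.045]
[-0.201  0.448  0.487  0.045  0.057]
[-0.193  0.445  0.487  0.04   0.067]
[-0.185  0.447  0.486  0.044  0.069]
[-0.177  0.447  0.485  0.052  0.072]
[-0.169  0.447  0.485  0.045  0.072]
[-0.161  0.45   0.481  0.052  0.063]
[-0.153  0.449  0.48   0.056  0.068]
[-0.145  0.449  0.48   0.06   0.077]
[-0.137  0.448  0.481  0.065  0.082]
[-0.129  0.446  0
[... 442 characters left out ...]
587]
red 20 [ 0.4116 -0.3456  0.25  ]
   0.07 16 [ 0.4147 -0.3527  0.0681]
   0.1 15 [ 0.4147 -0.3519  0.1002]
   0.13 17 [ 0.4156 -0.352   0.1301]
   0.16 15 [ 0.4149 -0.3521  0.1611]
dark 0.08 61 [ 0.5023 -0.38    0.0707] [ 0.5124 -0.3614  0.0899]
dark 0.11 68 [ 0.5031 -0.3804  0.1002] [ 0.5125 -0.3607  0.1198]
dark 0.14 76 [ 0.5011 -0.3801  0.1304] [ 0.513  -0.3602  0.1498]
dark 0.17 82 [ 0.4993 -0.3817  0.1603] [ 0.5126 -0.36    0.1797]
red 0.08 35 [ 0.4212 -0.3696  0.0717] [ 0.4339 -0.3516  0.09  ]
red 0.11 70 [ 0.4181 -0.3709  0.1003] [ 0.4343 -0.3497  0.12  ]
red 0.14 82 [ 0.4187 -0.3746  0.1301] [ 0.4334 -0.3496  0.1495]
red 0.17 83 [ 0.4208 -0.3745  0.1601] [ 0.4335 -0.3519  0.1799]
```

View pics/a.png

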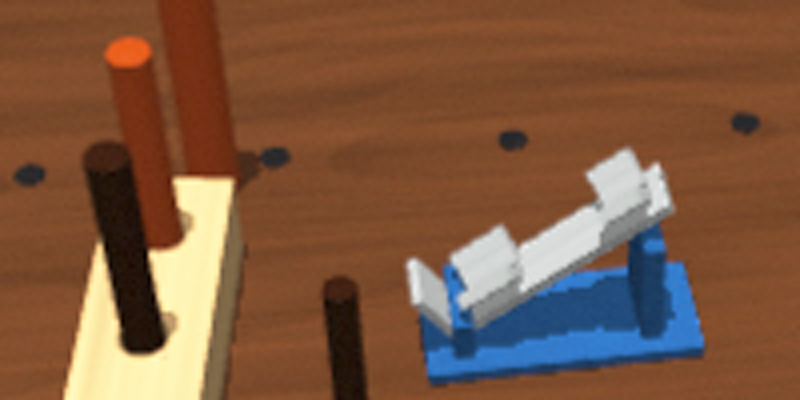

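The crop confirms that dark and red stand nearly upright: dark ≈ (0.501, -0.371), red ≈ (0.4215, -0.361). The V-block is high at +y and its origin is near (0.465, -0.140). The tray is at (0.5256, 0.153) and needs +3°. The outline is at (0.538, 0.275). I will push the tray with both open fingers against its -y face.

```bash
cat > plan.py <<'E'
from h import *
from scipy.spatial.transform import Slerp
import sys
def rot(psi,b):
    p,b=np.radians([psi,b]); h=np.array([np.cos(p),np.sin(p),0]); k=np.array([0,0,1.])
    y=np.array([np.sin(p),-np.cos(p),0]); z=np.sin(b)*h-np.cos(b)*k; x=np.cos(b)*h+np.sin(b)*k
    return R.from_matrix(np.c_[x,y,z])
def plan(wps,claw,speed=50.,deg=8.):
    # wps: list of (x,y,z mm,psi,b); prints rows from the measured pose
    s=ctrl.sense(); p=np.array(s['tcp_pos'])*1000; r=R.from_quat(s['tcp_rot']); rows=[]
    for w in wps:
        t=np.array(w[:3],float); rt=rot(*w[3:5]); sp=w[5] if len(w)>5 else speed
        n=max(1,int(np.ceil(max(np.linalg.norm(t-p)/sp,np.degrees((r.inv()*rt).magnitude())/deg))))
        sl=Slerp([0,1],R.concatenate([r,rt])); p0=p.copy()
        for i in range(1,n+1):
            q=p0+(t-p0)*i/n; d=np.round(r.inv().apply(q-p),1); a=np.round(np.degrees((r.inv()*sl(i/n)).as_rotvec()),1)
            rows.append([claw,*d.tolist(),*a.tolist()]); p=p+r.apply(d); r=r*R.from_rotvec(np.radians(a))
    print(len(rows)); 
    for i in range(0,len(rows),12): print(str([rows[i:i+12]]).replace('.0,',',').replace('.0]',']'))
E
python3 - <<'E'
from plan import *
plan([(525,15,150,86.8,0),(525,15,20,86.8,0,40)],-1)
E
```

```text
18
[[[-1, -35.2, -31.5, 7.2, -0, 0, 5.3], [-1, -37.9, -28.2, 7.1, -0, 0, 5.3], [-1, -40.3, -24.5, 7.2, -0, 0, 5.3], [-1, -42.5, -20.7, 7.1, -0, 0, 5.4], [-1, -44.2, -16.6, 7.2, -0, 0, 5.3], [-1, -45.6, -12.5, 7.2, -0, 0, 5.3], [-1, -46.5, -8.2, 7.1, -0, 0, 5.3], [-1, -47.1, -3.9, 7.2, -0, 0, 5.3], [-1, -47.2, 0.5, 7.2, -0, 0, 5.3], [-1, -47, 4.9, 7.1, -0, 0, 5.4], [-1, -46.3, 9.2, 7.2, -0, 0, 5.3], [-1, -45.2, 13.5, 7.1, -0, 0, 5.3]]]
[[[-1, -43.8, 17.6, 7.2, -0, 0, 5.3], [-1, -42, 21.6, 7.2, -0, 0, 5.3], [-1, 0, 0, 32.5, -0, 0, 0], [-1, 0, 0, 32.5, -0, 0, 0], [-1, 0, 0, 32.5, -0, 0, 0], [-1, 0.1, 0.1, 32.5, -0, 0, 0]]]
```

Request:
{"method": "carry_out", "body": {
  "motion": [
    [[-1,-35,-31.5,7,0,0,5.3],[-1,-38,-28,7,0,0,5.3],[-1,-40,-24.5,7,0,0,5.3],[-1,-42.5,-20.5,7,0,0,5.4],[-1,-44,-16.5,7,0,0,5.3],[-1,-45.5,-12.5,7,0,0,5.3],[-1,-46.5,-8,7,0,0,5.3],[-1,-47,-4,7,0,0,5.3],[-1,-47,0.5,7,0,0,5.3],[-1,-47,5,7,0,0,5.4],[-1,-46.5,9,7,0,0,5.3],[-1,-45,13.5,7,0,0,5.3]]
  ]
}}

```text
time: 1.7
tcp_pos: [0.4789, 0.0974, 0.1662]
tcp_rot: [0.661, 0.75, 0.0, 0.0]
force: [1.0, 0.5, 0.5]
width: 0.0858
```

Request:
{"method": "carry_out", "body": {
  "motion": [
    [[-1,-44,17.5,7,0,0,5.3],[-1,-42,21.5,7,0,0,5.3],[-1,0,0,0,0,0,0]]
  ]
}}

```text
time: 2.08
tcp_pos: [0.5251, 0.0128, 0.1518]
tcp_rot: [0.728, 0.685, -0.001, 0.001]
force: [-1.2, 0.2, 0.0]
width: 0.0853
```

Run:
```python
from plan import *
st()
plan([(525,15,150,86.8,0),(525,15,22,86.8,0,40)],-1)
```

```text
t 2.08 pos [0.5251 0.0128 0.1518] F [-1.2  0.2  0. ] w 0.0853
[[0.061, 0.998, -0.0], [0.998, -0.061, -0.002], [-0.002, -0.0, -1.0]]
5
[[[-1, 2.2, -0.2, 1.8, -0, 0.1, -0.3], [-1, 0, 0, 32, -0, 0, -0], [-1, 0, 0, 32, -0, 0, -0], [-1, 0, 0, 32, -0, 0, -0], [-1, 0, 0, 32, -0, 0, -0]]]
```

Request:
{"method": "carry_out", "body": {
  "motion": [
    [[-1,0,0,43,0,0,0],[-1,0,0,43,0,0,0],[-1,0,0,43,0,0,0],[-1,10,0,0,0,0,0],[-1,10,0,0,0,0,0],[-1,5,0,0,0,0,0],[-1,4,0,0,0,0,0],[-1,4,0,0,0,0,0],[-1,5,0,0,0,0,0]]
  ]
}}

```text
time: 3.2
tcp_pos: [0.5268, 0.0526, 0.024]
tcp_rot: [0.727, 0.687, -0.0, 0.001]
force: [-1.2, -10.2, 7.0]
width: 0.0856
```

Request:
{"method": "carry_out", "body": {
  "motion": [
    [[-1,8,0,0,0,0,-0.3],[-1,9,0,0,0,0,-0.3],[-1,9,0,0,0,0,-0.3],[-1,9,1,0,0,0,-0.3],[-1,9,1,0,0,0,-0.3],[-1,9,1,0,0,0,-0.3],[-1,9,1,0,0,0,-0.3],[-1,9,1,0,0,0,-0.3],[-1,9,1,0,0,0,-0.3],[-1,9,1,0,0,0,-0.3],[-1,5,0,0,0,0,0],[-1,0,0,0,0,0,0]]
  ]
}}

```text
time: 4.7
tcp_pos: [0.5367, 0.1474, 0.0238]
tcp_rot: [0.708, 0.706, 0.0, 0.001]
force: [1.2, -3.3, 2.1]
width: 0.0853
```

Run:
```python
from meas import *
st()
c=cam('top','t1.png')
print('rails',rails(c,(140,205,275,295)))
c=cam('scene','s1.png')
print('rails',rails(c,(390,205,600,295)))
```

```text
t 4.7 pos [0.5367 0.1474 0.0238] F [ 1.2 -3.3  2.1] w 0.0853
[[0.004, 1.0, 0.001], [1.0, -0.004, -0.001], [-0.001, 0.001, -1.0]]
rails [((array([561.1, 312. ]), array([39.4,  3.8]), 0.6), np.float64(0.044)), ((array([605.5, 308.7]), array([ 6.1, 13.7]), 73.5), np.float64(0.042))]
rails [((array([527.9, 305.5]), array([ 16.9, 174.7]), 89.3), np.float64(0.041)), ((array([552.8, 195.9]), array([ 15.8, 128.5]), 88.7), np.float64(0.042))]
```

View pics/s1.png

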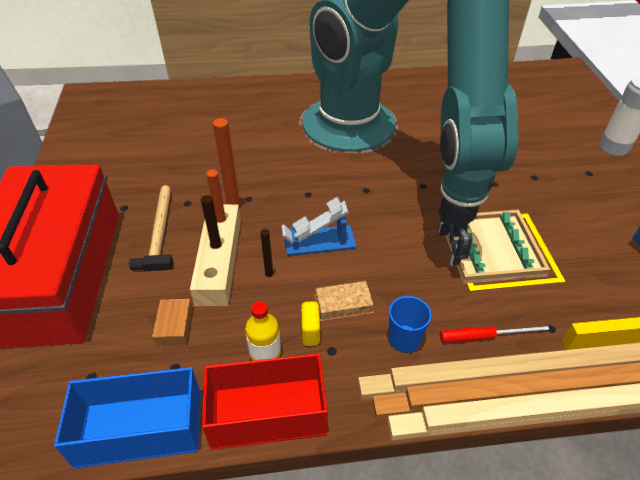

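Tray is straight (rails parallel to x), centre ≈ (0.528, 0.2505), about 24 mm short in y.

Request:
{"method": "carry_out", "body": {
  "motion": [
    [[-1,6,1,0,0,0,0],[-1,6,1,0,0,0,0],[-1,6,1,0,0,0,0],[-1,5,1,0,0,0,0],[-1,2,0,0,0,0,0],[-1,0,0,0,0,0,0],[-1,-20,0,0,0,0,0],[-1,-40,0,-30,0,0,0],[-1,-40,0,-50,0,0,0],[-1,-50,0,-50,0,0,0],[-1,-50,0,-20,0,0,0],[-1,0,0,0,0,0,0]]
  ]
}}

```text
time: 6.3
tcp_pos: [0.5398, -0.0252, 0.1681]
tcp_rot: [0.71, 0.704, 0.001, 0.001]
force: [0.5, 0.9, 0.2]
width: 0.0851
```

Run:
```python
from meas import *
st()
c=cam('top','t2.png')
print('rails',rails(c,(140,205,275,295)))
m=mask(c,(12,20,120),(32,140,255),(140,205,272,295))
k=max(cv2.findContours(m,0,1)[0],key=cv2.contourArea).reshape(-1,2); p=plane(c,k,.024); print('tray rim',rect(p))
c=cam('scene')
print('rails',rails(c,(390,205,600,295)))
# big red look-alike
q=pts(c,px(mask(c,(0,150,60),(13,255,230),(212,115,240,212)))); q=q[(q[:,2]<.3)]
for z in(.1,.2,.25): 
    s=q[(abs(q[:,2]-z)<.01)]; s=s[s[:,0]<.4]; print('big',z,len(s),s.min(0) if len(s) else '',s.max(0) if len(s) else '')
print(q[:,2].max())
```

```text
t 6.3 pos [ 0.5398 -0.0252  0.1681] F [0.5 0.9 0.2] w 0.0851
[[0.009, 1.0, 0.003], [1.0, -0.009, -0.0], [-0.0, 0.003, -1.0]]
rails [((array([533.5, 222.8]), array([ 12.5, 168.8]), 89.8), np.float64(0.045)), ((array([536.1, 332.2]), array([ 15.2, 168.9]), 89.5), np.float64(0.045))]
tray rim (array([534.8, 277.5]), array([188.4, 192.4]), 0.1)
rails [((array([532.7, 331. ]), array([ 17.9, 170. ]), 89.0), np.float64(0.044)), ((array([533.3, 222.7]), array([ 21. , 169.2]), 89.3), np.float64(0.043))]
big 0.1 95 [ 0.32003926 -0.35539346  0.09003735] [ 0.3424191  -0.32203408  0.10957757]
big 0.2 106 [ 0.32109272 -0.35439463  0.19007479] [ 0.34084298 -0.32344855  0.20954707]
big 0.25 133 [ 0.30554002 -0.35363946  0.24024955] [ 0.33898884 -0.32362274  0.25012232]
0.25012231610359426
```

Tray centred at (0.5345, 0.277), within 4 mm and 0.5° of the outline. Now the dark spindle, gripped 20 mm below its top with the tool tilted 30°.

Run:
```python
from plan import *
plan([(540,-60,260,91.7,0),(501,-411,260,91.7,30),(501,-411,237,91.7,30)],-1)
```

```text
12
[[[-1, -13, 0.3, -31.3, 0, -0, -0.7], [-1, -12.9, 0.1, -31.2, 0, -0, -0.6], [-1, -13, -0, -31.3, 0, -0, -0.7], [-1, -43.7, -6.2, -0, -0, 3.7, 0], [-1, -43.6, -6.2, -2.9, -0, 3.8, 0], [-1, -43.4, -6.2, -5.7, -0, 3.7, 0], [-1, -42.8, -6.3, -8.5, -0, 3.8, 0], [-1, -42.2, -6.2, -11.3, -0, 3.7, 0], [-1, -41.4, -6.2, -14.1, -0, 3.8, 0], [-1, -40.4, -6.2, -16.7, -0, 3.7, 0], [-1, -39.2, -6.2, -19.3, -0, 3.8, 0], [-1, -11.5, -0, 19.9, -0, -0, 0]]]
```

Request:
{"method": "carry_out", "body": {
  "motion": [
    [[-1,-13,0,-31,0,0,-0.7],[-1,-13,0,-31,0,0,-0.6],[-1,-13,0,-31,0,0,-0.7],[-1,-43.5,-6,0,0,3.7,0],[-1,-43.5,-6,-3,0,3.8,0],[-1,-43.5,-6,-5.5,0,3.7,0],[-1,-43,-6.5,-8.5,0,3.8,0],[-1,-42,-6,-11.5,0,3.7,0],[-1,-41.5,-6,-14,0,3.8,0],[-1,-40.5,-6,-17,0,3.7,0],[-1,-39,-6,-19,0,3.8,0],[-1,0,0,0,0,0,0]]
  ]
}}

```text
time: 7.9
tcp_pos: [0.5008, -0.4131, 0.2565]
tcp_rot: [0.674, 0.692, 0.18, -0.188]
force: [0.5, 0.1, -1.1]
width: 0.0855
```

Run:
```python
from plan import *
s=st();print(np.round(s['q'],2))
plan([(501,-411,237,91.7,30),(501,-371,168,91.7,30,20)],-1)
```

```text
t 7.9 pos [ 0.5008 -0.4131  0.2565] F [ 0.5  0.1 -1.1] w 0.0855
[[-0.022, 1.0, -0.017], [0.865, 0.027, 0.502], [0.502, -0.004, -0.865]]
[ 0.48  0.74  0.54  1.28 -0.62  1.69  1.09]
5
[[[-1, -8, 0.4, 17.9, -0.1, -0.1, -0.2], [-1, 0, 0.3, 19.9, -0, -0, -0], [-1, 0.1, 0.3, 20, -0, -0, -0], [-1, -0, 0.3, 19.9, -0, -0, -0], [-1, 0, 0.3, 20, -0, -0, -0]]]
```

Request:
{"method": "carry_out", "body": {
  "motion": [
    [[-1,-8,0.5,18,0,0,0],[-1,0,0.5,20,0,0,0],[-1,0,0.5,20,0,0,0],[-1,0,0.5,20,0,0,0],[-1,0,0.5,20,0,0,0],[-1,0,0,0,0,0,0]]
  ]
}}

```text
time: 8.65
tcp_pos: [0.5039, -0.3666, 0.1694]
tcp_rot: [0.672, 0.694, 0.18, -0.187]
force: [-0.2, -0.3, 0.9]
width: 0.0854
```

Run:
```python
from h import *
st(); c=cam('scene','s2.png'); cv2.imwrite('pics/s2c.png',cv2.resize(c['frame'][90:270,120:360],(800,600)))
```

```text
t 8.65 pos [ 0.5039 -0.3666  0.1694] F [-0.2 -0.3  0.9] w 0.0854
[[-0.028, 0.999, -0.018], [0.865, 0.033, 0.501], [0.501, -0.001, -0.865]]
```

View pics/s2c.png

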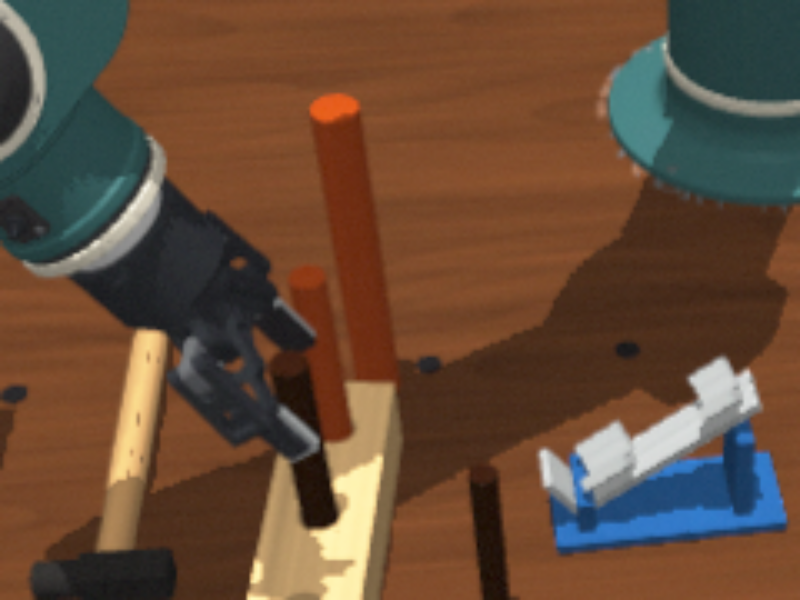

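The open fingers straddle the dark rod near its top (crop 295,380), with the red rod outside the rear finger. Closing, then lifting 60 mm upright first (47 mm deep socket).

Request:
{"method": "carry_out", "body": {
  "motion": [
    [[0.3,-3,-1,0,0,0,0],[1,0,0,0,0,0,0],[1,0,0,0,0,0,0],[1,0,0,0,0,0,0],[1,0,0,0,0,0,0],[1,5,0,-8.7,0,0,0],[1,10,0,-17.3,0,0,0],[1,10,0,-17.3,0,0,0],[1,10,0,-17.3,0,0,0],[1,10,0,-17.3,0,0,0],[1,10,0,-17.3,0,0,0],[1,0,0,0,0,0,0]]
  ]
}}

```text
time: 10.2
tcp_pos: [0.5033, -0.371, 0.281]
tcp_rot: [0.672, 0.694, 0.18, -0.185]
force: [-0.1, -0.2, -1.9]
width: 0.0227
```

Run:
```python
from h import *
from meas import *
s=st(); c=cam('scene','s3.png')
q=pts(c,px(mask(c,(0,0,0),(180,255,70),(180,150,250,280)))); t=np.array(s['tcp_pos'])
q=q[(np.linalg.norm(q[:,:2]-t[:2],axis=1)<.06)&(q[:,2]<t[2]-.03)&(q[:,2]>.06)]
print(len(q),q.min(0),q.max(0))
for z in np.arange(.07,.24,.02):
    k=q[abs(q[:,2]-z)<.01]
    if len(k): print(round(z,2),len(k),k.min(0).round(4),k.max(0).round(4))
cv2.imwrite('pics/s3c.png',cv2.resize(c['frame'][60:270,120:400],(800,600)))
```

```text
t 10.2 pos [ 0.5033 -0.371   0.281 ] F [-0.1 -0.2 -1.9] w 0.0227
[[-0.029, 0.999, -0.014], [0.866, 0.032, 0.498], [0.499, 0.002, -0.867]]
529 [ 0.50221604 -0.38153893  0.12278728] [ 0.51856049 -0.3598888   0.25065327]
0.13 51 [ 0.5067 -0.3801  0.1228] [ 0.5154 -0.36    0.14  ]
0.15 82 [ 0.5038 -0.3813  0.1402] [ 0.5166 -0.3599  0.1598]
0.17 81 [ 0.5022 -0.381   0.1604] [ 0.5182 -0.3601  0.1795]
0.19 84 [ 0.5029 -0.3808  0.1801] [ 0.5169 -0.3605  0.1999]
0.21 88 [ 0.503  -0.381   0.2002] [ 0.5186 -0.3609  0.2199]
0.23 93 [ 0.503  -0.3815  0.2212] [ 0.5182 -0.3603  0.24  ]
```

View pics/s3c.png

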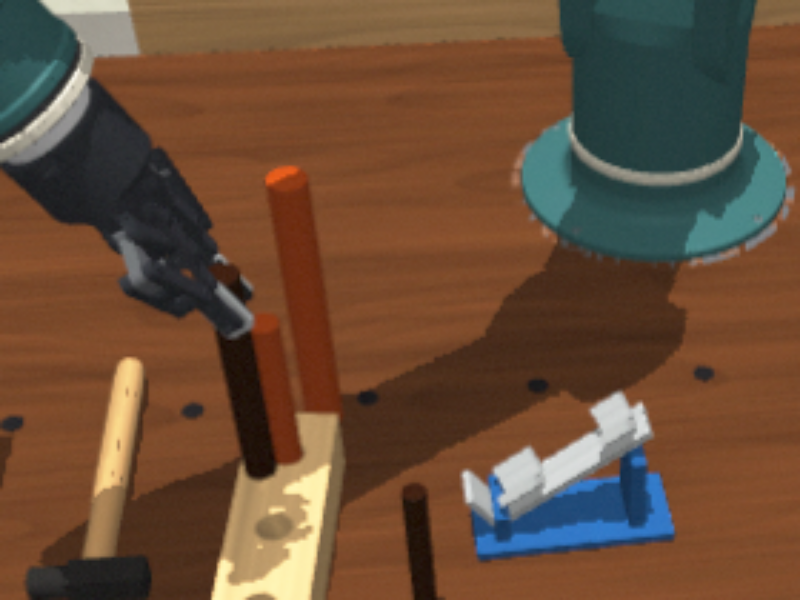

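Dark is held upright, foot at z≈0.12, gripped 160 mm from the foot. Target TCP for seating 12 mm above the stop is (463, -73, 142), b=-25°.

Run:
```python
from plan import *
plan([(500,-371,305,91.7,29.9),(464,-110,260,91.7,-25),(464,-101.5,183,91.7,-25,30)],1)
```

```text
11
[[[1, 12.5, -3.1, -22, -0, -0.1, 0.1], [1, 29.3, -4, 24.2, -0, -7.8, 0], [1, 32.2, -4, 20, -0, -7.9, 0], [1, 34.7, -4, 15.4, 0, -7.8, 0], [1, 36.5, -4, 10.5, 0, -7.9, 0], [1, 37.6, -4, 5.5, 0, -7.8, 0], [1, 38, -4, 0.2, 0, -7.8, 0], [1, 37.6, -4, -4.8, 0, -7.9, 0], [1, 13.4, 0.1, 22, 0, 0, 0], [1, 13.5, 0.1, 22.1, 0, 0, 0], [1, 13.4, 0, 22, 0, 0, 0]]]
```

Request:
{"method": "carry_out", "body": {
  "motion": [
    [[1,12.5,-3,-22,0,0,0],[1,29,-4,24,0,-7.8,0],[1,32,-4,20,0,-7.9,0],[1,34.5,-4,15.5,0,-7.8,0],[1,36.5,-4,10.5,0,-7.9,0],[1,37.5,-4,5.5,0,-7.8,0],[1,38,-4,0,0,-7.8,0],[1,37.5,-4,-5,0,-7.9,0],[1,13.5,0,22,0,0,0],[1,13.5,0,22,0,0,0],[1,0,0,0,0,0,0]]
  ]
}}

```text
time: 11.62
tcp_pos: [0.4626, -0.1075, 0.2094]
tcp_rot: [0.68, 0.703, -0.148, 0.148]
force: [0.8, -0.1, -0.8]
width: 0.023
```

```bash
cat > rod.py <<'E'
from meas import *
def rod(lo,hi,box,n='scene',zmin=.03,save=None):
    c=cam(n); m=mask(c,lo,hi,box); k=px(m); q=pts(c,k); s=(q[:,2]>zmin)&(q[:,2]<.4); q=q[s]
    mu=np.median(q,0); q=q[np.linalg.norm(q-mu,axis=1)<.12]; mu=q.mean(0)
    _,_,V=np.linalg.svd(q-mu); a=V[0]*np.sign(V[0][1]); t=(q-mu)@a
    print(n,len(q),'axis',a.round(3),'surf centre',mu.round(4),'ends',(mu+a*t.min()).round(4),(mu+a*t.max()).round(4),'len',round(np.ptp(t),4))
    if save: cv2.imwrite('pics/'+save,cv2.resize(c['frame'][120:300,230:470],(800,600)))
E
python3 - <<'E'
from rod import *
st()
rod((0,0,0),(180,255,60),(270,120,370,245),save='g1.png')
E
```

```text
t 11.62 pos [ 0.4626 -0.1075  0.2094] F [ 0.8 -0.1 -0.8] w 0.023
[[-0.031, 0.999, 0.007], [0.912, 0.031, -0.41], [-0.41, -0.006, -0.912]]
scene 1818 axis [0.165 0.468 0.868] surf centre [ 0.4801 -0.0977  0.2667] ends [ 0.4595 -0.1564  0.1579] [ 0.496  -0.0526  0.3503] len 0.2216
```

View pics/g1.png

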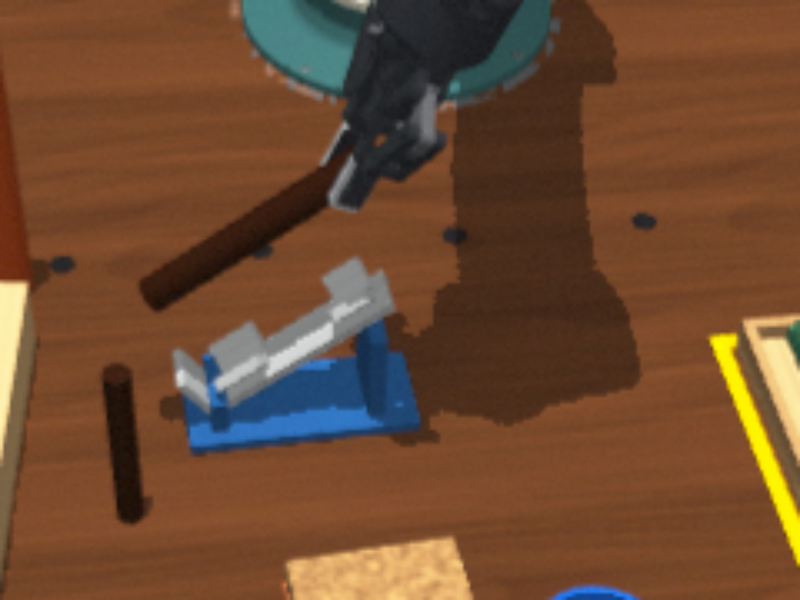

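The rod is held parallel to the groove and above it (crop foot 155,295, grip 340,190). Measuring just the rod part.

Run:
```python
from rod import *
rod((0,60,0),(180,255,90),(268,170,328,216),zmin=.1)
rod((0,60,0),(180,255,90),(300,245,385,290),n='top',zmin=.1)
```

```text
scene 712 axis [-0.011  0.809  0.588] surf centre [ 0.4713 -0.182   0.1643] ends [ 0.4721 -0.2424  0.1204] [ 0.4705 -0.121   0.2086] len 0.1501
top 509 axis [0.005 0.795 0.607] surf centre [ 0.463  -0.166   0.1816] ends [ 0.4626 -0.2414  0.1241] [ 0.4636 -0.077   0.2495] len 0.2067
```

Request:
{"method": "carry_out", "body": {
  "motion": [
    [[1,8.5,0.3,6.8,0,0,0],[1,8.5,0.3,6.8,0,0,0],[1,8.5,0.3,6.8,0,0,0],[1,8.5,0.3,6.8,0,0,0],[1,8.5,0.3,6.8,0,0,0],[1,8.5,0.3,6.8,0,0,0],[1,2.5,0,2,0,0,0],[1,2.5,0,2,0,0,0],[1,0,0,0,0,0,0]]
  ]
}}

```text
time: 12.9
tcp_pos: [0.4643, -0.0748, 0.1469]
tcp_rot: [0.681, 0.702, -0.146, 0.149]
force: [-0.6, -0.0, 0.2]
width: 0.0226
```

Run:
```python
from rod import *
st()
rod((0,60,0),(180,255,90),(268,180,338,250),zmin=.04,save='g2.png')
```

```text
t 12.9 pos [ 0.4643 -0.0748  0.1469] F [-0.6 -0.   0.2] w 0.0226
[[-0.029, 1.0, 0.01], [0.912, 0.031, -0.409], [-0.409, -0.003, -0.913]]
scene 550 axis [-0.014  0.81   0.586] surf centre [ 0.4717 -0.1547  0.0979] ends [ 0.4727 -0.2093  0.0584] [ 0.4708 -0.1003  0.1372] len 0.1344
```

View pics/g2.png

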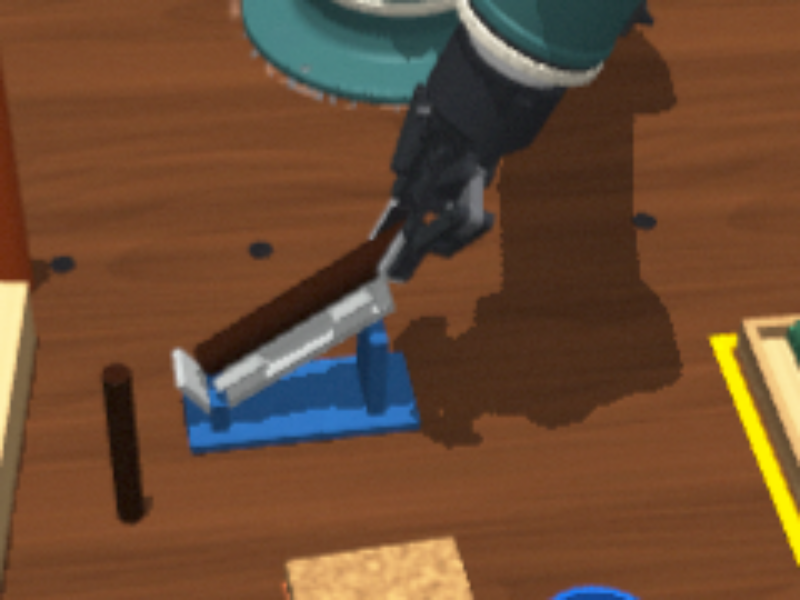

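In line with the groove, foot just uphill of the stop, no contact yet; ease down 5 mm.

Request:
{"method": "carry_out", "body": {
  "motion": [
    [[1,0.9,0,0.5,0,0,0],[1,0.9,0,0.5,0,0,0],[1,0.9,0,0.5,0,0,0],[1,0.9,0,0.5,0,0,0],[1,0,0,0,0,0,0]]
  ]
}}

```text
time: 13.58
tcp_pos: [0.4641, -0.0724, 0.1435]
tcp_rot: [0.681, 0.702, -0.147, 0.149]
force: [0.7, -1.3, 3.1]
width: 0.0223
```

Request:
{"method": "carry_out", "body": {
  "motion": [
    [[1,0.9,0,0.5,0,0,0],[1,0,0,0,0,0,0]]
  ]
}}

```text
time: 13.82
tcp_pos: [0.4638, -0.072, 0.1427]
tcp_rot: [0.681, 0.702, -0.147, 0.149]
force: [-2.7, -1.4, 6.6]
width: 0.0224
```

Contact made (6.6 N). Open fully and back off along the tool.

Request:
{"method": "carry_out", "body": {
  "motion": [
    [[-0.1,0,0,0,0,0,0],[-1,0,0,0,0,0,0],[-1,0,0,0,0,0,0],[-1,0,0,0,0,0,0],[-1,0,0,-20,0,0,0],[-1,0,0,-40,0,0,0],[-1,0,0,-50,0,0,0],[-1,0,0,-40,0,0,0],[-1,0,0,0,0,0,0],[-1,0,0,0,0,0,0]]
  ]
}}

```text
time: 15.08
tcp_pos: [0.4624, -0.0107, 0.2791]
tcp_rot: [0.681, 0.702, -0.147, 0.149]
force: [-0.0, -0.1, -0.5]
width: 0.0855
```

Run:
```python
from rod import *
st()
rod((0,60,0),(180,255,90),(268,165,348,250),zmin=.04)
rod((0,60,0),(180,255,90),(300,245,385,290),n='top',zmin=.04)
c=cam('scene'); print('rails',rails(c,(390,205,600,295)))
from plan import plan
n=np.array([.017,-.574,.819]); O=np.array([465,-140,95.]); u=np.array([-.025,.819,.574])
T=O-10*u+5*n; print(T)
plan([(460,-150,300,91.7,0),(*(T+90*n),91.7,35),(*T,91.7,35,20)],-1)
```

```text
t 15.07 pos [ 0.4624 -0.0107  0.2791] F [-0.  -0.1 -0.5] w 0.0855
[[-0.029, 1.0, 0.009], [0.912, 0.03, -0.409], [-0.409, -0.003, -0.913]]
scene 685 axis [-0.024  0.834  0.552] surf centre [ 0.4724 -0.1398  0.1006] ends [ 0.4744 -0.2078  0.0555] [ 0.4705 -0.0754  0.1432] len 0.1589
top 478 axis [-0.024  0.83   0.557] surf centre [ 0.4638 -0.1257  0.1161] ends [ 0.4662 -0.2085  0.0605] [ 0.4619 -0.0589  0.161 ] len 0.1803
rails [((array([531.4, 330.9]), array([ 18.1, 171.8]), 89.4), np.float64(0.042)), ((array([533.2, 220. ]), array([170.5,  16.3]), 0.2), np.float64(0.044))]
[ 465.335 -151.06    93.355]
14
[[[-1, -33.8, -1.6, 9.4, -0.1, 6, 0], [-1, -34.7, -1.7, 5.8, -0, 6.1, 0], [-1, -35, -1.6, 2.1, -0.1, 6, 0], [-1, -35.1, -1.7, -1.6, -0, 6.1, 0.1], [-1, -10.6, 1.1, 26.6, -0, 7, -0], [-1, -13.7, 1.1, 25.1, -0, 7, -0], [-1, -16.7, 1.1, 23.2, -0, 7, -0], [-1, -19.5, 1.1, 21, -0, 7, -0], [-1, -21.8, 1.1, 18.5, -0, 7, -0.1], [-1, 0, 0, 18, -0, -0, 0], [-1, 0, 0, 18, -0, -0, 0], [-1, 0, 0, 18, -0, -0, 0]]]
[[[-1, 0, 0, 18, -0, -0, 0], [-1, 0, 0, 18, -0, -0, 0]]]
```

Dark rests in the groove (surface midpoint consistent with s ≈ -12 mm, on axis) and didn't slide. The tray is unmoved. Regrasp at s≈0 with the tool square to the groove.

Request:
{"method": "carry_out", "body": {
  "motion": [
    [[-1,-34,-1.6,9.5,0,6,0],[-1,-34.5,-1.7,6,0,6,0],[-1,-35,-1.6,2,0,6,0],[-1,-35,-1.7,-1.5,0,6.1,0],[-1,-8.5,1,26.5,0,7,0],[-1,-11.5,1,25,0,7,0],[-1,-14.5,1,23,0,7,0],[-1,-17.5,1,21,0,7,0],[-1,-20,1,18.5,0,7,0],[-1,0,0,0,0,0,0]]
  ]
}}

```text
time: 16.48
tcp_pos: [0.4644, -0.1944, 0.1669]
tcp_rot: [0.666, 0.682, 0.207, -0.219]
force: [-0.5, 0.5, 0.3]
width: 0.0853
```

Run:
```python
from plan import *
s=st();print(np.round(s['q'],2))
plan([(465,-184,160,91.7,35),(465.1,-142.9,99.1,91.7,35,18)],-1)
```

```text
t 16.48 pos [ 0.4644 -0.1944  0.1669] F [-0.5  0.5  0.3] w 0.0853
[[-0.016, 1.0, -0.022], [0.818, 0.026, 0.575], [0.575, -0.009, -0.818]]
[ 0.13  0.6   0.63  1.82 -0.76  1.41  1.14]
6
[[[-1, 4.5, 0.9, 11.6, -0.3, -0.1, -0.5], [-1, -0.3, 0.3, 14.7, -0, -0, 0], [-1, -0.2, 0.2, 14.7, -0, -0, 0], [-1, -0.3, 0.3, 14.7, -0, -0, 0], [-1, -0.2, 0.3, 14.6, -0, -0, 0], [-1, -0.3, 0.2, 14.7, -0, -0, 0]]]
```

Request:
{"method": "carry_out", "body": {
  "motion": [
    [[-1,4.5,1,11.5,0,0,-0.5],[-1,0,0.3,14.5,0,0,0],[-1,0,0.3,14.5,0,0,0],[-1,0,0.3,14.5,0,0,0],[-1,0,0.3,14.5,0,0,0],[-1,0,0.3,14.5,0,0,0],[0.2,0,0,0,0,0,0],[1,0,0,0,0,0,0],[1,0,0,0,0,0,0],[1,0,0,0,0,0,0],[1,0,0,0,0,0,0]]
  ]
}}

```text
time: 17.85
tcp_pos: [0.4657, -0.1413, 0.1046]
tcp_rot: [0.662, 0.687, 0.209, -0.217]
force: [-13.3, -3.7, 12.2]
width: 0.0223
```

Request:
{"method": "carry_out", "body": {
  "motion": [
    [[1,0,0,-10,0,0,0],[1,0,0,-20,0,0,0],[1,0,0,-25,0,0,0],[1,0,0,-25,0,0,0],[1,0,0,0,0,0,0]]
  ]
}}

```text
time: 18.48
tcp_pos: [0.4692, -0.1884, 0.1716]
tcp_rot: [0.662, 0.687, 0.21, -0.214]
force: [-0.1, 0.6, -0.4]
width: 0.0218
```

Run:
```python
from rod import *
s=st()
c=cam('scene'); print('rails',rails(c,(390,205,600,295)))
rod((0,60,0),(180,255,90),(250,130,320,250),zmin=.09,save='g3.png')
c=cam('top'); print('rails',rails(c,(140,205,275,295)))
```

```text
t 18.48 pos [ 0.4692 -0.1884  0.1716] F [-0.1  0.6 -0.4] w 0.0218
[[-0.032, 0.999, -0.017], [0.82, 0.036, 0.571], [0.571, 0.005, -0.821]]
rails [((array([556.2, 349.3]), array([169.9,  17.8]), 0.3), np.float64(0.043)), ((array([555.4, 239.1]), array([167. ,  16.1]), 0.0), np.float64(0.042))]
scene 764 axis [-0.51   0.687  0.517] surf centre [ 0.4954 -0.2151  0.1547] ends [ 0.5472 -0.2849  0.1022] [ 0.4481 -0.1513  0.2028] len 0.1945
rails [((array([556.6, 351.2]), array([ 14.8, 170.3]), 89.6), np.float64(0.048)), ((array([556.7, 241.4]), array([ 13.5, 171.2]), 89.9), np.float64(0.046))]
```

View pics/g3.png

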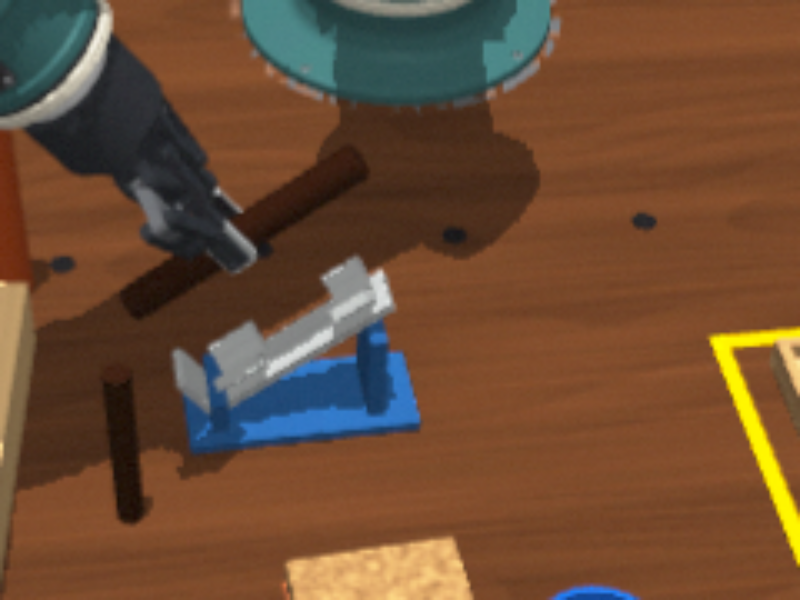

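Dark is held well (crop ends 133,300 / 355,160). But the tray has been knocked: it is now at (0.556, 0.296), about 28 mm off. I'll lay the spindle in the far lane where the tray is now, then push the tray back.

Run:
```python
from plan import *
plan([(480,-150,240,90,30),(614,288,200,90,0),(614,288,130,90,0,30)],1,speed=55)
```

```text
14
[[[1, 34.8, 6.4, -18.6, -0.5, -2.5, 0.9], [1, 34.1, 6.1, -20.1, -0.6, -2.5, 1], [1, 39.9, 14.9, 28.2, 0, -3.3, -0], [1, 41.5, 14.9, 25.8, 0, -3.4, -0], [1, 42.9, 14.8, 23.4, 0, -3.3, -0], [1, 44.2, 14.9, 20.8, 0, -3.3, -0], [1, 45.4, 14.9, 18.2, 0, -3.4, -0], [1, 46.3, 14.9, 15.6, 0, -3.3, -0], [1, 47.2, 14.8, 12.8, 0, -3.3, -0], [1, 47.8, 14.9, 10.1, 0, -3.4, -0], [1, 48.3, 14.9, 7.3, 0, -3.3, -0], [1, -0, -0, 23.3, 0, -0, -0]]]
[[[1, -0, -0, 23.3, 0, -0, -0], [1, -0, -0.1, 23.4, 0, -0, -0]]]
```

Request:
{"method": "carry_out", "body": {
  "motion": [
    [[1,35,6.5,-18.5,-0.5,-2.5,1],[1,34,6,-20,-0.6,-2.5,1],[1,40,15,28,0,-3.3,0],[1,41.5,15,26,0,-3.4,0],[1,43,15,23.5,0,-3.3,0],[1,44,15,21,0,-3.3,0],[1,45.5,15,18,0,-3.4,0],[1,46.5,15,15.5,0,-3.3,0],[1,47,15,13,0,-3.3,0],[1,48,15,10,0,-3.4,0],[1,48.5,15,7,0,-3.3,0],[1,0,0,0,0,0,0]]
  ]
}}

```text
time: 20.12
tcp_pos: [0.6143, 0.2942, 0.1975]
tcp_rot: [0.705, 0.709, -0.002, -0.0]
force: [0.6, -1.0, -0.7]
width: 0.022
```

Request:
{"method": "carry_out", "body": {
  "motion": [
    [[1,0,0,20,0,0,0],[1,0,0,20,0,0,0],[1,0,0,20,0,0,0],[1,0,0,0,0,0,0]]
  ]
}}

```text
time: 20.62
tcp_pos: [0.6151, 0.2873, 0.138]
tcp_rot: [0.708, 0.706, -0.002, -0.0]
force: [-0.3, -0.1, -0.7]
width: 0.0219
```

Run:
```python
from rod import *
s=st()
c=cam('scene','p1.png'); 
print('rails',rails(c,(390,205,620,320)))
q=pts(c,px(mask(c,(0,60,0),(180,255,90),(420,180,640,300)))); s_=(abs(q[:,2]-s['tcp_pos'][2])<.05)&(abs(q[:,0]-s['tcp_pos'][0])<.05); q=q[s_]
for y in np.arange(.17,.42,.02):
    k=q[abs(q[:,1]-y)<.01]
    if len(k)>3: print(round(y,2),len(k),k.min(0).round(4),k.max(0).round(4))
cv2.imwrite('pics/p1c.png',cv2.resize(c['frame'][150:330,400:640],(800,600)))
```

```text
t 20.62 pos [0.6151 0.2873 0.138 ] F [-0.3 -0.1 -0.7] w 0.0219
[[0.003, 1.0, -0.003], [1.0, -0.003, -0.002], [-0.002, -0.003, -1.0]]
rails [((array([554. , 348.6]), array([172.1,  17.9]), 0.6), np.float64(0.045)), ((array([556.1, 240. ]), array([ 18.6, 169.3]), 89.6), np.float64(0.044))]
0.21 117 [0.604  0.2018 0.1198] [0.6284 0.2199 0.143 ]
0.23 99 [0.6091 0.2202 0.1275] [0.6285 0.24   0.1444]
0.25 101 [0.6082 0.2401 0.1259] [0.6296 0.26   0.1432]
0.27 114 [0.5671 0.26   0.1264] [0.6384 0.28   0.1838]
0.29 12 [0.6048 0.2806 0.132 ] [0.6616 0.2984 0.184 ]
0.31 18 [0.6244 0.3022 0.1225] [0.6303 0.3178 0.1361]
0.33 38 [0.6234 0.3212 0.1243] [0.6299 0.3397 0.1401]
0.35 79 [0.6112 0.3406 0.1244] [0.6303 0.3598 0.1416]
0.37 104 [0.6082 0.3603 0.123 ] [0.6303 0.38   0.1434]
0.39 9 [0.6095 0.3801 0.1275] [0.6254 0.3821 0.1397]
```

View pics/p1c.png

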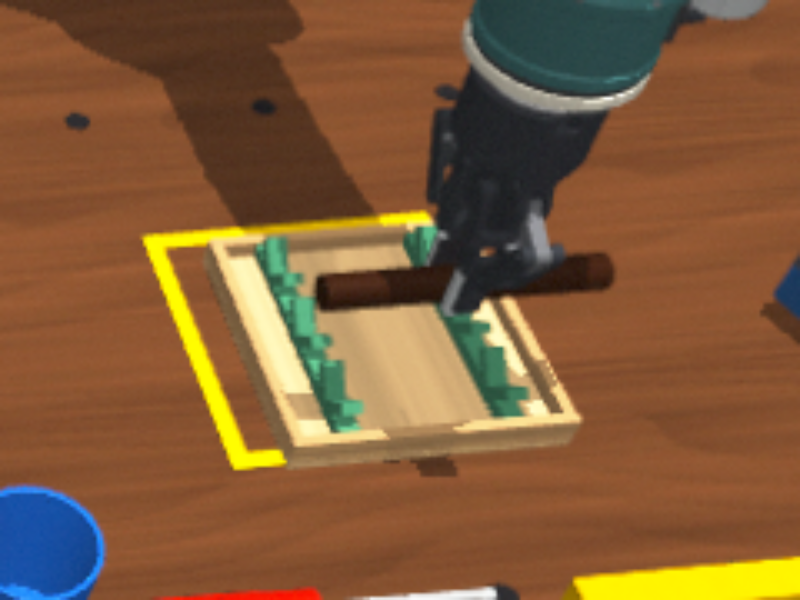

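Level, ends at y 0.202 to 0.382 (tray middle 0.2945), axis about 4 mm beyond the far lane and 7 mm below the TCP. Shift and lower.

Request:
{"method": "carry_out", "body": {
  "motion": [
    [[1,2,-4,15,0,0,0],[1,0,0,15,0,0,0],[1,0,0,15,0,0,0],[1,0,0,15,0,0,0],[1,0,0,12,0,0,0],[1,0,0,8,0,0,0],[1,0,0,4,0,0,0],[1,0,0,3,0,0,0],[1,0,0,0,0,0,0]]
  ]
}}

```text
time: 21.8
tcp_pos: [0.612, 0.2901, 0.0531]
tcp_rot: [0.708, 0.706, -0.0, 0.0]
force: [0.1, 0.6, -0.3]
width: 0.0222
```

Request:
{"method": "carry_out", "body": {
  "motion": [
    [[1,0,0,2,0,0,0],[1,0,0,0,0,0,0]]
  ]
}}

```text
time: 22.05
tcp_pos: [0.6119, 0.2902, 0.051]
tcp_rot: [0.708, 0.706, -0.0, -0.0]
force: [0.6, 0.1, -0.4]
width: 0.0219
```

Request:
{"method": "carry_out", "body": {
  "motion": [
    [[1,0,0,1.5,0,0,0],[1,0,0,1.5,0,0,0],[1,0,0,0,0,0,0]]
  ]
}}

```text
time: 22.42
tcp_pos: [0.6127, 0.2902, 0.0486]
tcp_rot: [0.708, 0.706, 0.001, 0.0]
force: [3.5, 0.2, 3.6]
width: 0.0218
```

Request:
{"method": "carry_out", "body": {
  "motion": [
    [[1,0,0,1.5,0,0,0],[1,0,0,0,0,0,0]]
  ]
}}

```text
time: 22.68
tcp_pos: [0.6133, 0.2901, 0.0478]
tcp_rot: [0.708, 0.706, 0.001, 0.001]
force: [4.0, -0.6, 12.4]
width: 0.0217
```

Seated (12 N). Open partly, rise and look.

Request:
{"method": "carry_out", "body": {
  "motion": [
    [[0.3,0,0,0,0,0,0],[0.1,0,0,0,0,0,0],[0.1,0,0,0,0,0,0],[0.1,0,0,-10,0,0,0],[0.1,0,0,-30,0,0,0],[-1,0,0,-50,0,0,0],[-1,0,0,-40,0,0,0],[-1,45,0,0,0,0,0],[-1,45,0,0,0,0,0],[-1,45,0,0,0,0,0],[-1,0,0,0,0,0,0]]
  ]
}}

```text
time: 24.05
tcp_pos: [0.6107, 0.4293, 0.1764]
tcp_rot: [0.706, 0.708, -0.0, -0.001]
force: [1.0, 0.0, 0.2]
width: 0.0853
```

```bash
cat > chk.py <<'E'
from meas import *
def chk(col='dark',save=None):
    lo,hi={'dark':((0,40,0),(180,255,80)),'red':((0,150,60),(13,255,230))}[col]
    for n,b in(('scene',(390,190,620,320)),('top',(120,195,280,300))):
        c=cam(n); r=rails(c,b); A=[np.array(x[0][0]) for x in r]; A.sort(key=lambda v:v[1]); d=A[1]-A[0]
        print(n,'tray',((A[0]+A[1])/2).round(1),'lane deg',np.degrees(np.arctan2(d[1],d[0])).round(1),'gap',np.linalg.norm(d).round(1))
        q=pts(c,px(mask(c,lo,hi,b))); q=q[(q[:,2]>.034)&(q[:,2]<.06)]
        if len(q)>30: print('  ',col,len(q),rect(q),'ztop',np.percentile(q[:,2],95).round(4))
        if save and n=='scene': cv2.imwrite('pics/'+save,cv2.resize(c['frame'][150:330,400:640],(800,600)))
E
python3 - <<'E'
from chk import *
st(); chk(save='p2.png')
E
```

```text
t 24.05 pos [0.6107 0.4293 0.1764] F [1.  0.  0.2] w 0.0853
[[-0.003, 1.0, -0.001], [1.0, 0.003, 0.001], [0.001, -0.001, -1.0]]
scene tray [555.2 294.2] lane deg 90.8 gap 110.5
   dark 804 (array([615.9, 294.9]), array([181.9,  24.5]), 89.4) ztop 0.0527
top tray [556.3 296.6] lane deg 90.2 gap 109.8
   dark 347 (array([612.9, 297.3]), array([180.5,  23.9]), 89.7) ztop 0.0539
```

View pics/p2.png

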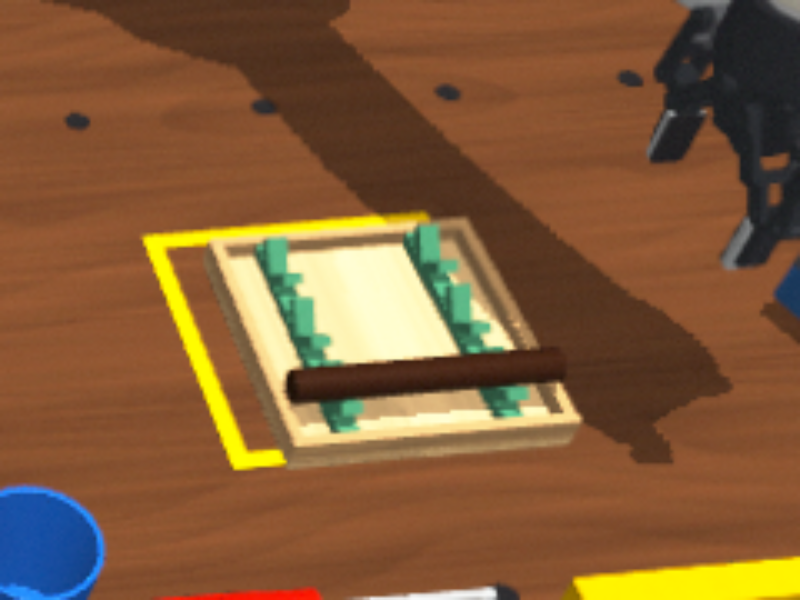

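Dark lies in the far lane, level and centred. Now push the tray back: first -y by about 20 mm from its +y face.

Request:
{"method": "carry_out", "body": {
  "motion": [
    [[-1,0,-28,20,0,0,0],[-1,0,-25,20,0,0,0],[-1,0,0,40,0,0,0],[-1,0,0,40,0,0,0],[-1,0,0,32,0,0,0],[-1,-10,0,0,0,0,0],[-1,-10,0,0,0,0,0],[-1,-5,0,0,0,0,0],[-1,0,0,0,0,0,0]]
  ]
}}

```text
time: 25.28
tcp_pos: [0.5597, 0.4, 0.0258]
tcp_rot: [0.708, 0.706, 0.001, 0.0]
force: [0.3, 1.2, 0.5]
width: 0.0854
```

Request:
{"method": "carry_out", "body": {
  "motion": [
    [[-1,-3,0,0,0,0,0],[-1,-3,-0.5,0,0,0,0],[-1,-3,-0.5,0,0,0,0],[-1,-3,-1,0,0,0,0],[-1,-3,-1,0,0,0,0],[-1,-3,-1,0,0,0,0],[-1,-3,-1,0,0,0,0],[-1,-2,-1,0,0,0,0],[-1,0,0,0,0,0,0]]
  ]
}}

```text
time: 26.4
tcp_pos: [0.5535, 0.3783, 0.0253]
tcp_rot: [0.707, 0.707, 0.001, -0.0]
force: [2.1, 4.8, 2.0]
width: 0.0852
```

Run:
```python
from chk import *
st(); chk()
```

```text
t 26.4 pos [0.5535 0.3783 0.0253] F [2.1 4.8 2. ] w 0.0852
[[0.001, 1.0, 0.001], [1.0, -0.001, 0.001], [0.001, 0.001, -1.0]]
scene tray [549.6 269.4] lane deg 90.2 gap 109.8
   dark 785 (array([596.4, 301.5]), array([104.7, 236.5]), 29.2) ztop 0.0527
top tray [550.7 272. ] lane deg 90.5 gap 110.1
   dark 340 (array([592.4, 298.6]), array([ 96.6, 226.1]), 27.7) ztop 0.0543
```

Tray now at (0.550, 0.271), 12 mm from the outline centre and straight: within limits. Next the red spindle.

Request:
{"method": "carry_out", "body": {
  "motion": [
    [[-1,15,0,0,0,0,0],[-1,15,0,-20,0,0,0],[-1,0,0,-50,0,0,0],[-1,0,0,-60,0,0,0],[-1,0,0,-60,0,0,0],[-1,0,0,-50,0,0,0],[-1,0,0,0,0,0,0]]
  ]
}}

```text
time: 27.38
tcp_pos: [0.5542, 0.4085, 0.2686]
tcp_rot: [0.708, 0.707, 0.003, 0.0]
force: [0.8, 0.4, -0.7]
width: 0.0853
```

Run:
```python
from plan import *
plan([(480,-20,290,91,0),(421.5,-411,280,91.7,30)],-1,speed=54)
```

```text
17
[[[-1, -47.6, -8.2, -2.6, 0, -0, -0.1], [-1, -47.6, -8.2, -2.5, 0.1, -0, -0.1], [-1, -47.6, -8.3, -2.5, -0, -0.1, -0.2], [-1, -47.6, -8.5, -2.5, 0, 0, -0.1], [-1, -47.5, -8.6, -2.5, 0, 0, -0.1], [-1, -47.5, -8.6, -2.4, 0.1, -0, -0.1], [-1, -47.5, -8.8, -2.5, -0, -0, -0.1], [-1, -47.5, -8.8, -2.4, 0, -0.1, -0.2], [-1, -47.5, -9, -2.4, 0, 0, -0.1], [-1, -48.7, -8.2, 1.3, 0, 3.8, -0.1], [-1, -48.7, -8.2, -2, 0.1, 3.7, -0.1], [-1, -48.5, -8.4, -5.1, -0, 3.8, -0.1]]]
[[[-1, -48, -8.4, -8.3, -0, 3.7, -0], [-1, -47.4, -8.5, -11.3, 0, 3.8, -0.1], [-1, -46.5, -8.5, -14.5, 0.1, 3.7, -0.1], [-1, -45.4, -8.6, -17.4, -0, 3.8, -0.1], [-1, -44.2, -8.7, -20.4, 0, 3.7, -0.1]]]
```

Request:
{"method": "carry_out", "body": {
  "motion": [
    [[-1,-47.5,-8,-2.5,0,0,-0.1],[-1,-47.5,-8,-2.5,0,0,-0.1],[-1,-47.5,-8.5,-2.5,0,0,-0.1],[-1,-47.5,-8.5,-2.5,0,0,-0.1],[-1,-47.5,-8.5,-2.5,0,0,-0.1],[-1,-47.5,-8.5,-2.5,0,0,-0.1],[-1,-47.5,-9,-2.5,0,0,-0.1],[-1,-47.5,-9,-2.5,0,0,-0.2],[-1,-47.5,-9,-2.5,0,0,-0.1],[-1,-48.5,-8,1.5,0,3.8,-0.1],[-1,-48.5,-8,-2,0,3.7,-0.1],[-1,-48.5,-8.5,-5,0,3.8,-0.1]]
  ]
}}

```text
time: 28.88
tcp_pos: [0.4563, -0.1674, 0.2829]
tcp_rot: [0.696, 0.711, 0.07, -0.071]
force: [1.1, 0.6, 2.1]
width: 0.0851
```

Request:
{"method": "carry_out", "body": {
  "motion": [
    [[-0.5,-48,-8.5,-8.5,0,3.7,0],[-0.3,-47.5,-8.5,-11.5,0,3.8,0],[-0.2,-46.5,-8.5,-14.5,0,3.7,0],[-0.2,-45.5,-8.5,-17.5,0,3.8,0],[-0.2,-44,-8.5,-20.5,0,3.7,0],[-0.2,0,0,0,0,0,0]]
  ]
}}

```text
time: 29.62
tcp_pos: [0.4163, -0.4148, 0.2747]
tcp_rot: [0.678, 0.687, 0.18, -0.186]
force: [-0.1, 0.5, -0.7]
width: 0.051
```

Run:
```python
from plan import *
from meas import *
st()
c=cam('scene'); q=pts(c,px(mask(c,(0,150,60),(13,255,230),(200,165,226,235))))
for z in(.08,.11,.14,.17):
    s=q[abs(q[:,2]-z)<.01]; s=s[abs(s[:,0]-.425)<.03]
    if len(s)>3: print(z,len(s),np.round(s.min(0),4),np.round(s.max(0),4))
plan([(421.5,-411,240,91.7,30),(421.5,-365,168,91.7,30,20)],-0.2)
```

```text
t 29.62 pos [ 0.4163 -0.4148  0.2747] F [-0.1  0.5 -0.7] w 0.051
[[-0.01, 1.0, -0.011], [0.865, 0.014, 0.501], [0.501, -0.005, -0.865]]
0.08 64 [ 0.4223 -0.3725  0.0702] [ 0.4355 -0.3511  0.0887]
0.11 78 [ 0.4158 -0.3742  0.1003] [ 0.4331 -0.3496  0.1198]
0.14 86 [ 0.418  -0.3745  0.1302] [ 0.4337 -0.3499  0.1497]
0.17 86 [ 0.418  -0.3743  0.1601] [ 0.4326 -0.3521  0.18  ]
6
[[[-0.2, -16.3, 3.9, 31.5, 0.2, -0, -0.7], [-0.2, 0.8, 0.3, 17.1, -0, -0, -0], [-0.2, 0.7, 0.2, 17, -0, -0, -0], [-0.2, 0.8, 0.3, 17.1, -0, -0, -0], [-0.2, 0.7, 0.3, 17.1, -0, -0, -0], [-0.2, 0.8, 0.2, 17, -0, -0, -0]]]
```

Request:
{"method": "carry_out", "body": {
  "motion": [
    [[-0.2,-16,4,31.5,0,0,-0.7],[-0.2,0.8,0.3,17,0,0,0],[-0.2,0.8,0.3,17,0,0,0],[-0.2,0.8,0.3,17,0,0,0],[-0.2,0.8,0.3,17,0,0,0],[-0.2,0.8,0.3,17,0,0,0],[-0.2,0,0,0,0,0,0]]
  ]
}}

```text
time: 30.55
tcp_pos: [0.4235, -0.3622, 0.1696]
tcp_rot: [0.671, 0.694, 0.182, -0.184]
force: [0.8, 0.2, 0.4]
width: 0.0512
```

Request:
{"method": "carry_out", "body": {
  "motion": [
    [[1,0,0,0,0,0,0],[1,0,0,0,0,0,0],[1,0,0,0,0,0,0],[1,0,0,0,0,0,0],[1,5,0,-8.7,0,0,0],[1,10,0,-17.3,0,0,0],[1,10,0,-17.3,0,0,0],[1,10,0,-17.3,0,0,0],[1,10,0,-17.3,0,0,0],[1,10,0,-17.3,0,0,0],[1,10,0,-17.3,0,0,0],[1,0,0,0,0,0,0]]
  ]
}}

```text
time: 32.05
tcp_pos: [0.4228, -0.3636, 0.302]
tcp_rot: [0.672, 0.695, 0.182, -0.183]
force: [0.3, 0.1, -0.8]
width: 0.0224
```

Run:
```python
from plan import *
from meas import *
s0=st()
c=cam('scene','r1.png'); q=pts(c,px(mask(c,(0,130,40),(13,255,230),(195,120,240,235))))
q=q[abs(q[:,0]-.425)<.03]
for z in np.arange(.09,.33,.02):
    s=q[abs(q[:,2]-z)<.01]
    if len(s)>3: print(z.round(2),len(s),np.round(s.min(0),4),np.round(s.max(0),4))
cv2.imwrite('pics/r1c.png',cv2.resize(c['frame'][60:270,120:400],(800,600)))
plan([(430,-361,310,91.7,29.9),(464,-110,260,91.7,-25),(464,-101.5,195,91.7,-25,30)],1)
```

```text
t 32.05 pos [ 0.4228 -0.3636  0.302 ] F [ 0.3  0.1 -0.8] w 0.0224
[[-0.031, 0.999, -0.009], [0.866, 0.031, 0.498], [0.498, 0.008, -0.867]]
0.15 88 [ 0.4223 -0.3742  0.1402] [ 0.4357 -0.3493  0.1597]
0.17 80 [ 0.4234 -0.3742  0.1603] [ 0.4362 -0.3515  0.1798]
0.19 80 [ 0.4235 -0.3742  0.1801] [ 0.4376 -0.3514  0.1999]
0.21 93 [ 0.4218 -0.3732  0.2   ] [ 0.4369 -0.3512  0.2199]
0.23 89 [ 0.4215 -0.3732  0.2202] [ 0.4354 -0.3506  0.2398]
0.25 95 [ 0.4234 -0.3729  0.24  ] [ 0.4378 -0.3506  0.2596]
0.27 93 [ 0.422  -0.3733  0.2602] [ 0.437  -0.3505  0.2798]
0.31 38 [ 0.4231 -0.3648  0.3016] [ 0.4378 -0.35    0.3199]
11
[[[1, 6.3, 7.4, -6.9, 0.3, -0.1, 0.3], [1, 27.4, 5.9, 24, -0, -7.8, -0], [1, 30.4, 5.9, 20, -0, -7.9, -0], [1, 32.9, 5.9, 15.7, -0, -7.8, -0], [1, 34.6, 6, 11, -0, -7.8, -0], [1, 35.9, 5.9, 6.2, -0, -7.9, -0], [1, 36.4, 5.9, 1.3, -0, -7.8, -0], [1, 36.2, 5.9, -3.7, -0, -7.9, -0], [1, 11.7, 0.1, 18.4, -0, 0, -0], [1, 11.8, 0.1, 18.5, -0, 0, -0], [1, 11.7, 0.1, 18.4, -0, 0, -0]]]
```

View pics/r1c.png

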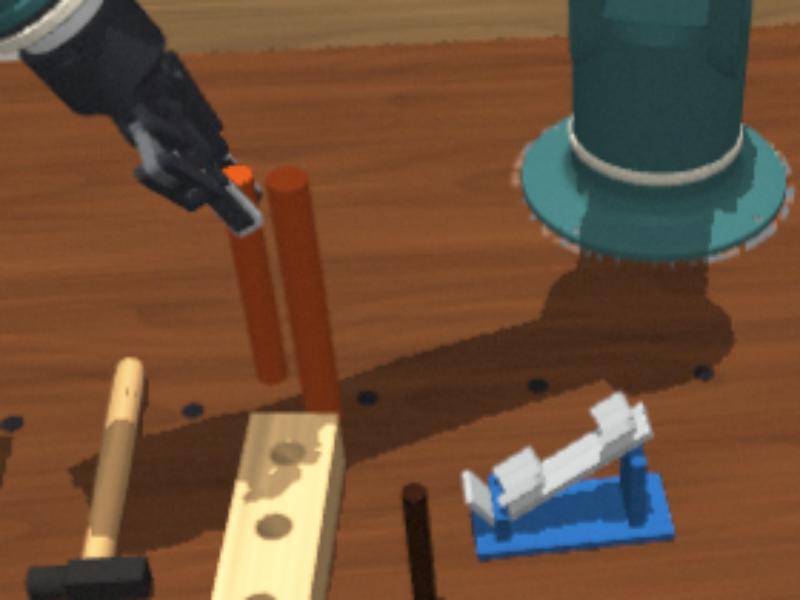

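Red is out, upright, at the same grip height as dark was. All three sockets are empty. Same transport.

Request:
{"method": "carry_out", "body": {
  "motion": [
    [[1,6,7.5,-7,0,0,0],[1,27.5,6,24,0,-7.8,0],[1,30.5,6,20,0,-7.9,0],[1,33,6,15.5,0,-7.8,0],[1,34.5,6,11,0,-7.8,0],[1,36,6,6,0,-7.9,0],[1,36.5,6,1.5,0,-7.8,0],[1,36,6,-3.5,0,-7.9,0],[1,12,0,18.5,0,0,0],[1,12,0,18.5,0,0,0],[1,0,0,0,0,0,0]]
  ]
}}

```text
time: 33.48
tcp_pos: [0.4545, -0.1455, 0.2401]
tcp_rot: [0.693, 0.711, -0.092, 0.078]
force: [-0.4, -0.8, -0.6]
width: 0.0226
```

Run:
```python
from rod import *
from plan import plan
st()
rod((0,130,40),(13,255,230),(268,150,328,216),zmin=.1)
plan([(464,-75,147,91.7,-25,12)],1)
```

```text
t 33.48 pos [ 0.4545 -0.1455  0.2401] F [-0.4 -0.8 -0.6] w 0.0226
[[-0.028, 0.999, -0.017], [0.971, 0.023, -0.239], [-0.238, -0.024, -0.971]]
scene 675 axis [0.004 0.672 0.74 ] surf centre [ 0.4609 -0.2028  0.1846] ends [ 0.4605 -0.256   0.126 ] [ 0.4613 -0.1306  0.2642] len 0.1866
10
[[[1, 9.1, 1.3, 7.4, -0.1, -1.1, 0], [1, 9.3, 1.3, 7.2, -0.2, -1.1, 0], [1, 9.4, 1.2, 7.1, -0.1, -1.2, 0], [1, 9.6, 1.3, 6.8, -0.1, -1.1, 0], [1, 9.7, 1.2, 6.7, -0.2, -1.1, 0], [1, 9.8, 1.2, 6.5, -0.1, -1.1, 0], [1, 9.9, 1.2, 6.3, -0.1, -1.2, 0], [1, 10.1, 1.2, 6.1, -0.2, -1.1, 0], [1, 10.2, 1.1, 5.9, -0.1, -1.1, 0], [1, 10.3, 1.2, 5.7, -0.2, -1.1, 0]]]
```

One stretch was speed-limited (tilt only reached -14°); go to the hover pose first.

Run:
```python
from plan import *
print(np.round(ctrl.sense()['q'],2)); plan([(463.5,-107.5,209,91.7,-25,12)],1,deg=4)
```

```text
[-0.87  0.28  1.13  2.04 -0.02  0.94  0.28]
5
[[[1, 9, 2.1, 4.3, -0.3, -2.2, 0], [1, 9.2, 2, 4, -0.2, -2.3, 0], [1, 9.3, 2, 3.6, -0.3, -2.2, 0], [1, 9.5, 2, 3.3, -0.3, -2.3, 0], [1, 9.5, 2, 2.9, -0.3, -2.2, 0]]]
```

Request:
{"method": "carry_out", "body": {
  "motion": [
    [[1,9,2,4.5,-0.3,-2.2,0],[1,9,2,4,-0.3,-2.3,0],[1,9.5,2,3.5,-0.3,-2.2,0],[1,9.5,2,3.5,-0.3,-2.3,0],[1,9.5,2,3,-0.3,-2.2,0],[1,0,0,0,0,0,0],[1,0,0,0,0,0,0]]
  ]
}}

```text
time: 34.4
tcp_pos: [0.4636, -0.1082, 0.2091]
tcp_rot: [0.68, 0.7, -0.149, 0.156]
force: [1.1, 0.4, -0.9]
width: 0.0227
```

Run:
```python
from rod import *
from plan import plan
s=st(); print(np.round(s['q'],2))
rod((0,130,40),(13,255,230),(268,150,328,216),zmin=.1)
plan([(463.5,-107.5,209,91.7,-25,12),(464,-75,147,91.7,-25,12)],1)
```

```text
t 34.4 pos [ 0.4636 -0.1082  0.2091] F [ 1.1  0.4 -0.9] w 0.0227
[[-0.026, 1.0, 0.016], [0.907, 0.03, -0.421], [-0.421, 0.004, -0.907]]
[-1.05  0.41  1.16  2.1   0.08  0.82  0.04]
scene 732 axis [-0.014  0.813  0.581] surf centre [ 0.4718 -0.1827  0.1611] ends [ 0.4729 -0.2436  0.1176] [ 0.4707 -0.1208  0.2054] len 0.1509
7
[[[1, 0.7, -0.1, -0.3, 0.2, -0.1, -0.1], [1, 9.3, 0.2, 7.1, 0, -0, 0], [1, 9.2, 0.3, 7.1, 0, -0, 0], [1, 9.3, 0.2, 7.1, 0, -0, 0], [1, 9.3, 0.3, 7, 0, -0, 0], [1, 9.3, 0.2, 7.1, 0, -0, 0], [1, 9.2, 0.3, 7.1, 0, -0, 0]]]
```

Same hover pose and axis as dark had. Lower the same way.

Request:
{"method": "carry_out", "body": {
  "motion": [
    [[1,9.5,0.2,7,0,0,0],[1,9.5,0.3,7,0,0,0],[1,9.5,0.2,7,0,0,0],[1,9.3,0.3,7,0,0,0],[1,9.3,0.2,7,0,0,0],[1,9,0,6.5,0,0,0],[1,0,0,0,0,0,0],[1,0,0,0,0,0,0]]
  ]
}}

```text
time: 35.45
tcp_pos: [0.4638, -0.0744, 0.1473]
tcp_rot: [0.68, 0.701, -0.149, 0.156]
force: [-0.1, -0.5, -1.4]
width: 0.0227
```

Request:
{"method": "carry_out", "body": {
  "motion": [
    [[1,0.9,0,0.5,0,0,0],[1,0.9,0,0.5,0,0,0],[1,0.9,0,0.5,0,0,0],[1,0.9,0,0.5,0,0,0],[1,0,0,0,0,0,0]]
  ]
}}

```text
time: 36.08
tcp_pos: [0.4639, -0.0726, 0.1444]
tcp_rot: [0.68, 0.7, -0.149, 0.157]
force: [-2.1, -3.6, 15.9]
width: 0.0223
```

Request:
{"method": "carry_out", "body": {
  "motion": [
    [[1,-0.9,0,-0.5,0,0,0],[0.5,0,0,0,0,0,0],[-0.1,0,0,0,0,0,0],[-1,0,0,0,0,0,0],[-1,0,0,0,0,0,0],[-1,0,0,-20,0,0,0],[-1,0,0,-40,0,0,0],[-1,0,0,-50,0,0,0],[-1,0,0,-40,0,0,0],[-1,0,0,0,0,0,0],[-1,0,0,0,0,0,0]]
  ]
}}

```text
time: 37.45
tcp_pos: [0.461, -0.0091, 0.2801]
tcp_rot: [0.68, 0.701, -0.149, 0.156]
force: [-0.1, 0.1, 0.4]
width: 0.0856
```

Run:
```python
from rod import *
st()
rod((0,130,40),(13,255,230),(268,165,348,250),zmin=.04)
rod((0,130,40),(13,255,255),(300,245,385,290),n='top',zmin=.04)
c=cam('scene'); print('rails',rails(c,(390,205,620,320)))
from plan import plan
plan([(460,-140,290,91.7,0),(466,-192,170,91.7,35),(466,-141.5,98,91.7,35,15)],-1,deg=6)
```

```text
t 37.45 pos [ 0.461  -0.0091  0.2801] F [-0.1  0.1  0.4] w 0.0856
[[-0.027, 1.0, 0.016], [0.907, 0.031, -0.421], [-0.421, 0.003, -0.907]]
scene 662 axis [-0.027  0.819  0.573] surf centre [ 0.4725 -0.1428  0.1029] ends [ 0.4746 -0.2089  0.0567] [ 0.4704 -0.0785  0.1478] len 0.1591
top 490 axis [-0.024  0.827  0.561] surf centre [ 0.4641 -0.1272  0.1154] ends [ 0.4664 -0.2084  0.0603] [ 0.4622 -0.0603  0.1608] len 0.179
rails [((array([548.5, 214.9]), array([173.3,  17.1]), 0.1), np.float64(0.044)), ((array([549.2, 325. ]), array([ 17.3, 171.7]), 89.8), np.float64(0.043))]
17
[[[-1, -24.4, -1, 9.2, 0, 5, -0], [-1, -25.2, -0.9, 7, 0.1, 5, 0], [-1, -25.7, -1, 4.8, -0, 5, -0], [-1, -26, -0.9, 2.6, 0, 5, -0], [-1, -26.1, -1, 0.3, 0, 5, -0], [-1, -8.7, 0.7, 20, 0, 5.8, 0], [-1, -10.7, 0.8, 19, 0, 5.9, 0], [-1, -12.5, 0.7, 17.8, 0, 5.8, 0], [-1, -14.3, 0.8, 16.5, 0, 5.8, 0], [-1, -15.9, 0.7, 14.9, 0, 5.9, 0], [-1, -17.4, 0.7, 13.2, 0, 5.8, 0], [-1, 0, 0.2, 14.7, 0, -0, 0]]]
[[[-1, 0, 0.3, 14.6, 0, -0, 0], [-1, 0, 0.2, 14.7, 0, -0, 0], [-1, 0.1, 0.3, 14.6, 0, -0, 0], [-1, -0, 0.2, 14.7, 0, -0, 0], [-1, -0, 0.3, 14.7, 0, -0, 0]]]
```

Red rests in the groove exactly as dark did. Regrasp.

Request:
{"method": "carry_out", "body": {
  "motion": [
    [[-1,-24.5,-1,9,0,5,0],[-1,-25,-1,7,0,5,0],[-1,-25.5,-1,5,0,5,0],[-1,-26,-1,2.5,0,5,0],[-1,-26,-1,0,0,5,0],[-1,-8.5,0.7,20,0,5.8,0],[-1,-10.5,0.7,19,0,5.9,0],[-1,-12.5,0.7,18,0,5.8,0],[-1,-14.5,0.7,16.5,0,5.8,0],[-1,-16,0.7,15,0,5.9,0],[-1,-17.5,0.7,13,0,5.8,0],[-1,0,0,0,0,0,0]]
  ]
}}

```text
time: 39.1
tcp_pos: [0.4649, -0.1928, 0.1677]
tcp_rot: [0.665, 0.683, 0.21, -0.217]
force: [-0.1, -0.2, 0.6]
width: 0.0853
```

Run:
```python
from plan import *
s=st();print(np.round(s['q'],2))
plan([(466,-188.5,165,91.7,35),(466,-141.5,98,91.7,35,16)],-1)
```

```text
t 39.1 pos [ 0.4649 -0.1928  0.1677] F [-0.1 -0.2  0.6] w 0.0853
[[-0.021, 1.0, -0.017], [0.817, 0.027, 0.575], [0.576, -0.002, -0.818]]
[ 0.03  0.65  0.78  1.83 -0.84  1.47  1.21]
7
[[[-1, 2, 1.2, 4.7, 0, -0.1, -0.2], [-1, -0, 0.2, 13.6, 0, -0, -0], [-1, -0, 0.3, 13.7, 0, -0, -0], [-1, -0, 0.2, 13.6, 0, -0, -0], [-1, -0, 0.2, 13.6, 0, -0, -0], [-1, -0, 0.3, 13.7, 0, -0, -0], [-1, -0, 0.2, 13.6, 0, -0, -0]]]
```

Request:
{"method": "carry_out", "body": {
  "motion": [
    [[-1,2,1.5,5,0,0,0],[-1,0,0.3,13.5,0,0,0],[-1,0,0.3,13.5,0,0,0],[-1,0,0.3,13.5,0,0,0],[-1,0,0.3,13.5,0,0,0],[-1,0,0.3,13.5,0,0,0],[-1,0,0,8,0,0,0],[0.2,0,0,0,0,0,0],[1,0,0,0,0,0,0],[1,0,0,0,0,0,0],[1,0,0,0,0,0,0],[1,0,0,0,0,0,0]]
  ]
}}

```text
time: 40.6
tcp_pos: [0.4658, -0.1436, 0.1061]
tcp_rot: [0.664, 0.684, 0.21, -0.217]
force: [-21.6, -3.4, 16.4]
width: 0.0221
```

Request:
{"method": "carry_out", "body": {
  "motion": [
    [[1,0,0,-10,0,0,0],[1,0,0,-20,0,0,0],[1,0,0,-25,0,0,0],[1,0,0,-25,0,0,0],[1,0,0,0,0,0,0]]
  ]
}}

```text
time: 41.22
tcp_pos: [0.4699, -0.1908, 0.1731]
tcp_rot: [0.664, 0.685, 0.211, -0.213]
force: [0.2, -0.1, -2.1]
width: 0.022
```

Run:
```python
from chk import *
from plan import plan
st(); chk()
c=cam('scene'); q=pts(c,px(mask(c,(0,130,40),(13,255,230),(250,130,350,235)))); q=q[q[:,2]>.06]; print('red',len(q),q.min(0),q.max(0))
plan([(470,-150,240,90,30),(491,266,200,90,0),(491,266,140,90,0,20)],1,speed=50)
```

```text
t 41.23 pos [ 0.4699 -0.1908  0.1731] F [ 0.2 -0.1 -2.1] w 0.022
[[-0.028, 1.0, -0.012], [0.819, 0.03, 0.573], [0.573, 0.006, -0.82]]
scene tray [548.7 268. ] lane deg 91.1 gap 107.3
   dark 840 (array([610.9, 270.4]), array([ 95.8, 171.8]), 27.1) ztop 0.0524
top tray [550.7 271.8] lane deg 90.1 gap 109.5
   dark 328 (array([608.4, 270.1]), array([ 25. , 178.4]), 0.1) ztop 0.0549
red 914 [ 0.43458876 -0.27943692  0.10960304] [ 1.31601084 -0.09814338  0.91874647]
15
[[[1, 35.6, 1, -17.2, -0.4, -2.5, 0.8], [1, 34.8, 0.7, -18.7, -0.4, -2.6, 0.8], [1, 37.8, 2.3, 27, -0, -3.3, 0], [1, 39.3, 2.4, 24.7, -0, -3.4, 0], [1, 40.7, 2.3, 22.3, -0, -3.3, 0], [1, 41.9, 2.4, 20, -0, -3.3, 0], [1, 43, 2.3, 17.5, -0, -3.4, 0], [1, 44, 2.4, 15, -0, -3.3, 0], [1, 44.8, 2.3, 12.4, -0, -3.3, 0], [1, 45.4, 2.3, 9.8, -0, -3.3, 0], [1, 45.8, 2.4, 7.1, -0, -3.4, 0], [1, 0, -0, 15, -0, 0, 0]]]
[[[1, 0, -0, 15, -0, 0, 0], [1, 0, -0, 15, -0, 0, 0], [1, 0.1, -0, 15, -0, 0, 0]]]
```

Request:
{"method": "carry_out", "body": {
  "motion": [
    [[1,35.5,1,-17,-0.4,-2.5,0.8],[1,35,0.7,-18.5,-0.4,-2.6,0.8],[1,38,2.3,27,0,-3.3,0],[1,39.5,2.3,24.5,0,-3.4,0],[1,40.5,2.3,22.5,0,-3.3,0],[1,42,2.3,20,0,-3.3,0],[1,43,2.3,17.5,0,-3.4,0],[1,44,2.3,15,0,-3.3,0],[1,45,2.3,12.5,0,-3.3,0],[1,45.5,2.3,10,0,-3.3,0],[1,46,2.3,7,0,-3.4,0],[1,0,0,0,0,0,0]]
  ]
}}

```text
time: 42.88
tcp_pos: [0.4892, 0.2715, 0.1982]
tcp_rot: [0.704, 0.71, -0.002, 0.001]
force: [-1.2, -0.7, -0.2]
width: 0.0217
```

Request:
{"method": "carry_out", "body": {
  "motion": [
    [[1,0,0,15,0,0,0],[1,0,0,20,0,0,0],[1,0,0,20,0,0,0],[1,0,0,0,0,0,0]]
  ]
}}

```text
time: 43.38
tcp_pos: [0.4901, 0.2656, 0.143]
tcp_rot: [0.708, 0.707, -0.002, 0.0]
force: [0.4, -0.4, -0.3]
width: 0.0219
```

Run:
```python
from chk import *
from plan import plan
s=st()
c=cam('scene'); q=pts(c,px(mask(c,(0,130,40),(13,255,230),(400,150,620,300)))); q=q[(abs(q[:,2]-s['tcp_pos'][2])<.05)&(abs(q[:,0]-s['tcp_pos'][0])<.05)]
for y in np.arange(.14,.42,.02):
    k=q[abs(q[:,1]-y)<.01]
    if len(k)>3: print(round(y,2),len(k),k.min(0).round(4),k.max(0).round(4))
plan([(488,266,140,90,0)],1)
```

```text
t 43.38 pos [0.4901 0.2656 0.143 ] F [ 0.4 -0.4 -0.3] w 0.0219
[[0.001, 1.0, -0.002], [1.0, -0.001, -0.002], [-0.002, -0.002, -1.0]]
0.18 62 [0.4805 0.1793 0.1232] [0.504  0.1896 0.1449]
0.2 65 [0.4829 0.1901 0.1251] [0.505  0.2098 0.1433]
0.22 87 [0.4824 0.2102 0.1222] [0.5044 0.23   0.1451]
0.24 103 [0.4824 0.2301 0.1228] [0.5066 0.2498 0.1474]
0.26 33 [0.4817 0.2502 0.1272] [0.5175 0.2698 0.1766]
0.28 24 [0.4953 0.2801 0.126 ] [0.5024 0.2898 0.1428]
0.3 58 [0.4937 0.2902 0.1215] [0.5033 0.31   0.1455]
0.32 93 [0.4826 0.3104 0.121 ] [0.5035 0.33   0.1473]
0.34 88 [0.4818 0.33   0.1245] [0.5033 0.3495 0.1451]
0.36 49 [0.4816 0.3502 0.1262] [0.5059 0.3631 0.1451]
1
[[[1, 0.1, -2.7, 4.1, -0.1, 0.1, -0.1]]]
```

Red is level, y 0.179 to 0.363 (middle 0.271), x axis ≈ 0.4925, right above the near lane (0.492). Lower.

Request:
{"method": "carry_out", "body": {
  "motion": [
    [[1,0,0,16,0,0,0],[1,0,0,16,0,0,0],[1,0,0,16,0,0,0],[1,0,0,16,0,0,0],[1,0,0,12,0,0,0],[1,0,0,8,0,0,0],[1,0,0,4,0,0,0],[1,0,0,2,0,0,0],[1,0,0,0,0,0,0]]
  ]
}}

```text
time: 44.55
tcp_pos: [0.4909, 0.2667, 0.0549]
tcp_rot: [0.707, 0.707, -0.0, 0.0]
force: [0.1, 0.1, -0.4]
width: 0.0216
```

Request:
{"method": "carry_out", "body": {
  "motion": [
    [[1,0,0,1.5,0,0,0],[1,0,0,1.5,0,0,0],[1,0,0,0,0,0,0]]
  ]
}}

```text
time: 44.92
tcp_pos: [0.4908, 0.2666, 0.0518]
tcp_rot: [0.707, 0.707, -0.0, 0.0]
force: [1.4, 0.5, -0.1]
width: 0.022
```

Request:
{"method": "carry_out", "body": {
  "motion": [
    [[1,0,0,1.5,0,0,0],[1,0,0,1,0,0,0],[1,0,0,0,0,0,0]]
  ]
}}

```text
time: 45.3
tcp_pos: [0.492, 0.2667, 0.0504]
tcp_rot: [0.707, 0.707, 0.001, 0.001]
force: [-0.6, -1.9, 17.8]
width: 0.0222
```

Request:
{"method": "carry_out", "body": {
  "motion": [
    [[1,0,0,1,0,0,0],[1,0,0,0.5,0,0,0],[1,0,0,0,0,0,0]]
  ]
}}

```text
time: 45.68
tcp_pos: [0.4921, 0.2667, 0.0501]
tcp_rot: [0.707, 0.707, 0.001, 0.0]
force: [-10.6, -5.6, 48.6]
width: 0.022
```

Seated. Ease off, release, rise.

Request:
{"method": "carry_out", "body": {
  "motion": [
    [[1,0,0,-2,0,0,0],[1,0,0,0,0,0,0],[0.3,0,0,0,0,0,0],[0.1,0,0,0,0,0,0],[0.1,0,0,0,0,0,0],[0.1,0,0,-10,0,0,0],[0.1,0,0,-30,0,0,0],[0.1,0,0,-50,0,0,0],[0.1,0,0,-50,0,0,0],[0.1,-45,-10,-20,0,0,0],[0.1,-45,-10,0,0,0,0],[0.1,-45,-10,0,0,0,0]]
  ]
}}

```text
time: 47.18
tcp_pos: [0.4603, 0.1303, 0.2105]
tcp_rot: [0.707, 0.707, 0.0, 0.0]
force: [1.6, -1.1, -0.1]
width: 0.0388
```

Request:
{"method": "carry_out", "body": {
  "motion": [
    [[0.1,-50,-15,0,0,0,0],[0.1,-50,-15,0,0,0,0],[0.1,0,0,0,0,0,0]]
  ]
}}

```text
time: 47.55
tcp_pos: [0.4297, 0.0288, 0.2104]
tcp_rot: [0.709, 0.705, 0.0, -0.001]
force: [0.7, 1.9, 0.6]
width: 0.0386
```

Run:
```python
from chk import *
st(); chk('dark'); chk('red')
c=cam('top'); m=mask(c,(12,20,120),(32,140,255),(130,195,272,300))
m=cv2.morphologyEx(m,cv2.MORPH_CLOSE,np.ones((13,13),np.uint8))
k=max(cv2.findContours(m,0,1)[0],key=cv2.contourArea).reshape(-1,2); print('rim',rect(plane(c,k,.024)))
P=plane(c,px(mask(c,(24,180,120),(34,255,255),(135,195,260,300))),0.); print('yellow',rect(P))
s=cam('scene')['frame']; t=c['frame']
cv2.imwrite('pics/f.png',np.hstack([cv2.resize(s,(400,300)),cv2.resize(t,(400,300))]))
```

```text
t 47.55 pos [0.4297 0.0288 0.2104] F [0.7 1.9 0.6] w 0.0386
[[0.005, 1.0, -0.0], [1.0, -0.005, 0.001], [0.001, -0.0, -1.0]]
scene tray [561.2 269.6] lane deg 91.1 gap 109.3
   dark 845 (array([566.6, 269.3]), array([123.9, 182.3]), 0.7) ztop 0.0528
top tray [550.6 271.8] lane deg 90.2 gap 110.3
   dark 332 (array([608.2, 269.6]), array([ 25.3, 177.9]), 0.3) ztop 0.0544
scene tray [562.1 269.4] lane deg 91.7 gap 109.5
   red 995 (array([545.6, 272.1]), array([184.3, 147.6]), 89.3) ztop 0.0528
top tray [550.8 272.2] lane deg 89.9 gap 110.3
   red 406 (array([546.2, 274. ]), array([176.4, 138.8]), 87.5) ztop 0.055
rim (array([540.8, 272. ]), array([206. , 191.7]), 0.1)
yellow (array([538.3, 274.3]), array([215., 217.]), 0.3)
```

View pics/f.png

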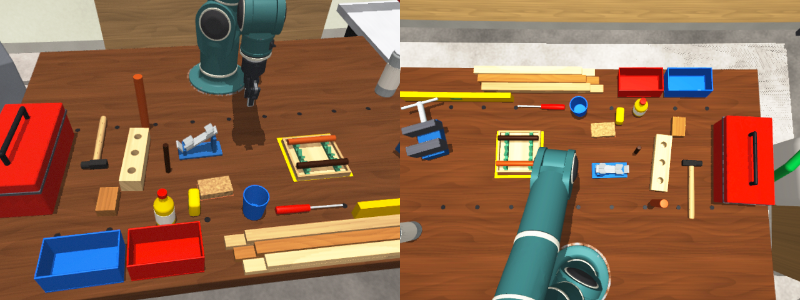

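Run:
```python
from meas import *
for n,b in(('scene',(390,190,620,320)),('top',(120,195,280,300))):
    c=cam(n); q=pts(c,px(mask(c,(0,130,60),(13,255,255),b))); q=q[(q[:,2]>.034)&(q[:,2]<.06)&(abs(q[:,0]-.492)<.03)]
    print(n,len(q),rect(q),np.percentile(q[:,2],95))
    for y0,y1 in((.18,.22),(.32,.36)):
        k=q[(q[:,1]>y0)&(q[:,1]<y1)]; print('  ztop',np.percentile(k[:,2],95).round(4),'x',k[:,0].min().round(4),k[:,0].max().round(4))
```

```text
scene 743 (array([491.4, 271.2]), array([179.7,  33.8]), 89.8) 0.05219308181694573
  ztop 0.0523 x 0.4743 0.5069
  ztop 0.0521 x 0.4747 0.5072
top 514 (array([491.7, 281.7]), array([ 23.7, 162.9]), 0.1) 0.05502492549804938
  ztop 0.0543 x 0.4802 0.5037
  ztop 0.0565 x 0.4799 0.5035
```

Red lies level in the near lane (top 52 mm at both ends). Handing in.

```bash
python3 -c "
from bench import ctrl
print(ctrl.sign_off())"
```

```text
the job is handed in; nothing more can be done
None
```

I finished the job and handed it in after about 48 s of robot time; the sign-off gives no verdict. Only the dark and red spindles were there. No pale spindle was in the stand.

**What I did:** I slid the tray into the outline by pushing it with the open fingers. I set the dark spindle in the V-block groove, let it go, regripped it and laid it in the far lane. Then I did the same with the red one, into the near lane.

The tray got knocked about 28 mm aside while I was regripping the dark spindle. I laid the dark spindle in it where it stood, then slid the loaded tray back.

**Last checks:**
- **Tray:** the top camera puts it about 13 mm from the outline centre (limit 22 mm), nearly all of it along world x, and under 1° out of square. I left that offset rather than risk another push.
- **Spindles:** both lie level and within about 3 mm of the middle of their lanes, with tops about 52–55 mm up, as they should be when resting on both rails.
- **Rest of the bench:** the final picture showed no bystander visibly moved. I judged that by eye and did not measure it. The arm was clear of everything.

**Readings that disagreed:**
- **Tray position:** the scene camera's last tray reading was about 11 mm further out in x. The red spindle hid part of a rail in that view, so I trusted the top camera, which matched all earlier readings.
- **Red spindle position:** the top view cut off one end of the red spindle, so its position along the lane comes from the scene view.
- **Seating force:** seating the red spindle briefly showed 49 N at the wrist, well under the 120 N limit. The press was through the gripped spindle, so I don't expect the 40 N limit on the gripper's body to apply.

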